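Load check bars into the bench analyser

TASK

Swing the analyser's guard door wide open by its handle, feed every hexagonal check bar lying on the bench into a collet port of its own until it is home against the depth stop, and only when all are home throw the collet lever fully to closed. Then swing the guard door fully shut, leaving the bars home, and do not disturb the bottle, the jar or the tube tray.

Things in the scene. Friction and masses are not known exactly. Their poses are not given: they have to be found in the camera images.
- bar0_center (a point): centre of a loose plain aluminium check bar: hexagonal, 14 mm across flats (16.2 mm across corners), 120 mm long, about 50 g, both ends alike; its x axis runs along the bar. Starts lying on the bench; may be absent.
- bar1_center (a point): centre of a loose plain aluminium check bar: hexagonal, 14 mm across flats (16.2 mm across corners), 120 mm long, about 50 g, both ends alike; its x axis runs along the bar. Starts lying on the bench; may be absent.
- bar2_center (a point): centre of a loose plain aluminium check bar: hexagonal, 14 mm across flats (16.2 mm across corners), 120 mm long, about 50 g, both ends alike; its x axis runs along the bar. Starts lying on the bench; may be absent.
- port0 (a point): centre of the mouth of the left (+y) collet port, in the steel face, 60 mm above the bench. x points level into the port, y left along the face, z up. Round bore 18.8 mm wide; its blind end, the depth stop, is 70 mm in: a bar pushed home sticks out 50 mm, its centre 10 mm inside the mouth. Ports are 45 mm apart; any bar fits any port.
- port1 (a point): centre of the mouth of the middle collet port, in the steel face, 60 mm above the bench. x points level into the port, y left along the face, z up. Round bore 18.8 mm wide; its blind end, the depth stop, is 70 mm in: a bar pushed home sticks out 50 mm, its centre 10 mm inside the mouth. Ports are 45 mm apart; any bar fits any port.
- port2 (a point): centre of the mouth of the right collet port, in the steel face, 60 mm above the bench. x points level into the port, y left along the face, z up. Round bore 18.8 mm wide; its blind end, the depth stop, is 70 mm in: a bar pushed home sticks out 50 mm, its centre 10 mm inside the mouth. Ports are 45 mm apart; any bar fits any port.
- analyser: fixed low bench analyser; origin at bench level under the middle of its upright collet face, x into the face, z up. Steel collet block, top 90 mm above the bench. In front of the face a deck, top 25 mm above the bench, reaches 95 mm out between two side cheeks (inner faces 87 mm either side of the middle, tops 90 mm up).
- guard (a joint): angle of the clear guard door in front of the ports: 0 = shut (parallel to the collet face, 100 mm in front of it), grows as it swings out toward the robot about the upright hinge at its left (+y) edge (clockwise from above), up to 2.0 rad; stays where it is left (a light friction). Door 186 mm wide, 8 mm thick, top edge 105 mm above the bench.
- guard_handle (a point): grip point of the door's handle: an upright round steel post 14 mm in diameter, its top 15 mm above this point (128 mm above the bench), 40 mm out from the door, 145 mm from the hinge; free from above and all round. It moves with the door.
- guard_hinge (a point): point on the door's upright hinge line, at the height of the handle's grip point.
- collet (a joint): angle of the collet lever on top of the analyser, which closes all three collets at once: 0 = open (knob on the right, -y), 1.4 rad = fully closed (knob on the left, +y); the knob passes on the robot's side of the pivot (clockwise from above); stays where it is left (a light friction). Closing it presses sprung pads lightly on the bars; beyond about 0.4 rad the pads stand in the way of a bar being fed.
- collet_knob (a point): grip point of the lever's upright round black knob, 16 mm in diameter, 75 mm from the pivot; the knob's top is 16 mm above this point and the arm 23 mm below it.
- collet_pivot (a point): point on the lever's upright pivot line, at the height of the knob's grip point.
- reagent: bystander: amber reagent bottle, 60 mm wide, 130 mm tall; origin at the centre of its underside. To be left alone.
- rack: bystander: empty blue divided tube tray, 90 x 200 mm, 45 mm tall; origin at the centre of its underside. To be left alone.
- saltjar: bystander: small white jar, 52 mm wide, 70 mm tall; origin at the centre of its underside. To be left alone.

How it is judged:
On the way, in this order (a step that is already met when the one before it is completed fails the run):
1. the guard door is swung wide open (value of joint guard above 1.2 rad), for 0.2 s.
2. every bar is home in a port, with the collet lever still open (((x of bar0_center in the frame of port0 above 0.006 m and y of bar0_center in the frame of port0 between -0.005 and 0.005 m and z of bar0_center in the frame of port0 between -0.005 and 0.005 m and angle between the x axis of bar0_center and the x axis of port0, either way round below 0.1 rad) or (x of bar0_center in the frame of port1 above 0.006 m and y of bar0_center in the frame of port1 between -0.005 and 0.005 m and z of bar0_center in the frame of port1 between -0.005 and 0.005 m and angle between the x axis of bar0_center and the x axis of port1, either way round below 0.1 rad) or (x of bar0_center in the frame of port2 above 0.006 m and y of bar0_center in the frame of port2 between -0.005 and 0.005 m and z of bar0_center in the frame of port2 between -0.005 and 0.005 m and angle between the x axis of bar0_center and the x axis of port2, either way round below 0.1 rad)) and ((x of bar1_center in the frame of port0 above 0.006 m and y of bar1_center in the frame of port0 between -0.005 and 0.005 m and z of bar1_center in the frame of port0 between -0.005 and 0.005 m and angle between the x axis of bar1_center and the x axis of port0, either way round below 0.1 rad) or (x of bar1_center in the frame of port1 above 0.006 m and y of bar1_center in the frame of port1 between -0.005 and 0.005 m and z of bar1_center in the frame of port1 between -0.005 and 0.005 m and angle between the x axis of bar1_center and the x axis of port1, either way round below 0.1 rad) or (x of bar1_center in the frame of port2 above 0.006 m and y of bar1_center in the frame of port2 between -0.005 and 0.005 m and z of bar1_center in the frame of port2 between -0.005 and 0.005 m and angle between the x axis of bar1_center and the x axis of port2, either way round below 0.1 rad)) and ((x of bar2_center in the frame of port0 above 0.006 m and y of bar2_center in the frame of port0 between -0.005 and 0.005 m and z of bar2_center in the frame of port0 between -0.005 and 0.005 m and angle between the x axis of bar2_center and the x axis of port0, either way round below 0.1 rad) or (x of bar2_center in the frame of port1 above 0.006 m and y of bar2_center in the frame of port1 between -0.005 and 0.005 m and z of bar2_center in the frame of port1 between -0.005 and 0.005 m and angle between the x axis of bar2_center and the x axis of port1, either way round below 0.1 rad) or (x of bar2_center in the frame of port2 above 0.006 m and y of bar2_center in the frame of port2 between -0.005 and 0.005 m and z of bar2_center in the frame of port2 between -0.005 and 0.005 m and angle between the x axis of bar2_center and the x axis of port2, either way round below 0.1 rad)) and value of joint collet below 0.6 rad), for 0.2 s.
3. the collet lever is closed on the bars (((x of bar0_center in the frame of port0 above 0.006 m and y of bar0_center in the frame of port0 between -0.005 and 0.005 m and z of bar0_center in the frame of port0 between -0.005 and 0.005 m and angle between the x axis of bar0_center and the x axis of port0, either way round below 0.1 rad) or (x of bar0_center in the frame of port1 above 0.006 m and y of bar0_center in the frame of port1 between -0.005 and 0.005 m and z of bar0_center in the frame of port1 between -0.005 and 0.005 m and angle between the x axis of bar0_center and the x axis of port1, either way round below 0.1 rad) or (x of bar0_center in the frame of port2 above 0.006 m and y of bar0_center in the frame of port2 between -0.005 and 0.005 m and z of bar0_center in the frame of port2 between -0.005 and 0.005 m and angle between the x axis of bar0_center and the x axis of port2, either way round below 0.1 rad)) and ((x of bar1_center in the frame of port0 above 0.006 m and y of bar1_center in the frame of port0 between -0.005 and 0.005 m and z of bar1_center in the frame of port0 between -0.005 and 0.005 m and angle between the x axis of bar1_center and the x axis of port0, either way round below 0.1 rad) or (x of bar1_center in the frame of port1 above 0.006 m and y of bar1_center in the frame of port1 between -0.005 and 0.005 m and z of bar1_center in the frame of port1 between -0.005 and 0.005 m and angle between the x axis of bar1_center and the x axis of port1, either way round below 0.1 rad) or (x of bar1_center in the frame of port2 above 0.006 m and y of bar1_center in the frame of port2 between -0.005 and 0.005 m and z of bar1_center in the frame of port2 between -0.005 and 0.005 m and angle between the x axis of bar1_center and the x axis of port2, either way round below 0.1 rad)) and ((x of bar2_center in the frame of port0 above 0.006 m and y of bar2_center in the frame of port0 between -0.005 and 0.005 m and z of bar2_center in the frame of port0 between -0.005 and 0.005 m and angle between the x axis of bar2_center and the x axis of port0, either way round below 0.1 rad) or (x of bar2_center in the frame of port1 above 0.006 m and y of bar2_center in the frame of port1 between -0.005 and 0.005 m and z of bar2_center in the frame of port1 between -0.005 and 0.005 m and angle between the x axis of bar2_center and the x axis of port1, either way round below 0.1 rad) or (x of bar2_center in the frame of port2 above 0.006 m and y of bar2_center in the frame of port2 between -0.005 and 0.005 m and z of bar2_center in the frame of port2 between -0.005 and 0.005 m and angle between the x axis of bar2_center and the x axis of port2, either way round below 0.1 rad)) and value of joint collet above 1.25 rad), for 0.2 s.
4. the guard door is shut again (value of joint guard below 0.1 rad), for 0.2 s.
At the end, for the whole second after the job is handed in: Every bar present lies in a port within 4 mm of the depth stop, within 5 mm of the port's axis and 0.1 rad of its direction, at rest; the collet lever is at 1.25 rad or more; the guard door is within 0.1 rad of shut (all of step 3 and linear speed of each of bar0, bar1, bar2 below 0.02 m/s and value of joint guard below 0.1 rad); the robot touches nothing.
It fails at once if the bottle is moved more than 30 mm or tipped (distance of reagent from where it was at the start of the episode above 0.03 m or angle between reagent's own z axis and vertical above 0.4 rad).
It fails at once if the tube tray is moved more than 30 mm or tipped (distance of rack from where it was at the start of the episode above 0.03 m or angle between rack's own z axis and vertical above 0.4 rad).
It fails at once if the jar is moved more than 30 mm or tipped (distance of saltjar from where it was at the start of the episode above 0.03 m or angle between saltjar's own z axis and vertical above 0.4 rad).
Of bar0, bar1, bar2 only 2 to 3 are there at a start; the rules pass over those that are not, and their reading is None.
At some moment in a run one of bar0, bar1, bar2 may be knocked a few centimetres aside while the robot is not near it.
Once in a run the grip may slacken for a moment while it holds something.
It also fails if it takes over 210 s, if anything falls off the work surface, if the arm or the gripper's body presses on something with over 40 N, if the wrist force passes 120 N, or if a joint passes its speed limit or range.

ROBOT

A 6-joint arm with a two-finger parallel gripper is mounted at the origin on the work surface. World frame = base frame: x ahead of the robot, y to its left, z up, the work surface at z = 0. Lengths are in m, angles in rad, forces in N, time in s.
With the tool pointing down it reaches from about 0.375 to 0.975 m from the base axis. Payload 3.8 kg.
Tool frame: the origin (TCP) lies on the mounting face of the last link; the fingertips stand 173 mm ahead of it and the grasp point (between the pads) lies 155 mm ahead of it; z points along the fingers, y is the direction in which the jaws open and shut (so a half turn about z gives the same grasp; the last joint's range is limited). The gripper opens to 85 mm and grips with 20 to 120 N. Pads are 22 mm wide; open, the fingers measure 114 mm over their backs; the gripper's body (76 mm by 85 mm) begins 54 mm behind the grasp point. The pads swing forward as they close: fully open they stand 13 mm farther back than shut.
Start: joints at [-1.15, 0.264, 1.604, -0, 1.274, -0.037], TCP at [0.298, -0.605, 0.405] pointing down, gripper open.
Joint ranges: [-2.63, 2.63], [-0.94, 2.18], [0.31, 2.57], [-1.31, 4.45], [0, 2.66], [-2.55, 2.55]. Speed limits (rad/s): [2.57, 2.57, 3.14, 3.14, 3.14, 3.14].

INTERFACE

Orientations are given as a rotation vector (axis times angle).
In Python, from workcell import bot gives the robot as it stands.
- The arm moves only by the shell command python3 -m jog 'ROWS' [FORCE]. ROWS is JSON, a list that holds one entry, the list of rows, each a list of 7 numbers: the closure, from 0 (fully open) to 1 (shut), then the shift along the tool's x, y, z in cm, then the turn, a rotation vector about the tool's x, y, z in rad. A call has 1 to 12 rows; each row is the pose to reach, as a shift and turn from the pose commanded when the call began, along the tool's axes at that moment; what a row does not reach only later rows make up. A row lasts 1/8 s, in which the tool goes at most 62.5 mm and 10.7 degrees, less where a joint would pass 70% of its speed; a pose out of reach is approached as far as the arm can. A call with a gripper value outside its range is refused whole. The fingers move at their own pace and stop on an object; FORCE is the grip in N (left out, the last holds). Time passes only in rows, so rows that repeat a pose let the fingers close. It gives the time, the measured TCP pose, the force and the opening at its end, in the units of the state.
- bot.read_state(): the state, without advancing time (a new reading comes with each control period).
- bot.read_camera(name): name is "scene" or "top" or "wrist"; returns the picture (420x560x3 uint8, red, green, blue); there is no depth.
- bot.camera_model(name): a dict with "intrinsics" (3x3 intrinsics, pixels), "k1" (the pictures are not rectified: a ray, as slopes to the right and down, at radius r is drawn at 1 + k1 r^2 times it, then the intrinsics apply), "rvec" (rotation vector, rad) and "tvec" (3), from world to camera coordinates, as OpenCV has them. Camera axes: x right, y down, z forward; pixel columns grow to the right and rows downward; lengths in m; the calibration is good to about 2 mm. A picture is of the moment at which its call begins: read the wrist's pose just before it. camera_model takes no time and is no camera call; for the wrist camera it gives the pose at the moment of the call.
- bot.finish_job(): hands the job in, once; it reports no verdict.
The state is a dict: "time": time; "q": joint angles; "joint_vel": joint speeds; "joint_torque": joint torques, N m; "tool_pos": TCP position; "tcp_rot": TCP orientation; "wrist_force": force on the tool from outside, world axes, zero at the start; "torque": the same for the moment, N m; "width": opening from 0.0 (shut) to 1.0 (fully open).
Only numpy, scipy, OpenCV 4.12 (cv2) and the standard library are available. Lean on these libraries where they do the work, as an engineer would, in place of code of your own. Each camera call takes 0.05 s, during which the arm holds its last target.

## Working session

There is one attempt and no reset: what is moved stays moved. The work goes in short steps, Python scripts to look and compute and a shell command to move; the robot and the scene stay as the last step left them, time stands still between calls to the robot, and variables do not carry over. Pictures are saved under pics/ and viewed, and the job is handed in when it is done.

```bash
ls -la; mkdir -p pics
python3 - <<'E'
from workcell import bot
import cv2, numpy as np
s=bot.read_state(); print(s)
for n in ["scene","top","wrist"]:
    m=bot.camera_model(n); print(n,m)
    im=bot.read_camera(n); cv2.imwrite(f"pics/{n}0.png",im[:,:,::-1])
E
```

```text
total 12
drwxr-xr-x  3 agent agent 4096 Dec  7 14:23 .
drwxr-xr-x 23 root  root  4096 Dec  7 14:23 ..
drwxr-xr-x  2 agent agent 4096 Dec  7 14:23 pics
{'time': 0.0, 'q': array([-1.14991034e+00,  2.64772114e-01,  1.60538111e+00, -8.60346406e-06,
        1.27371944e+00, -3.68713137e-02]), 'joint_vel': array([-0.00166324,  0.00035611,  0.00144064,  0.00189396, -0.00011559,
        0.00115828]), 'joint_torque': array([ 4.40649201e-04, -5.15112662e+01, -3.67313576e+01,  2.03910378e-05,
        1.30659464e-02,  8.64488641e-06]), 'tool_pos': array([ 0.29818043, -0.60518219,  0.40334498]), 'tcp_rot': array([-3.05748520e+00, -7.12278420e-01,  6.95631127e-04]), 'wrist_force': array([-0.15312726,  0.47854763,  0.03633304]), 'torque': array([-0.05123074,  0.04033037, -0.01073852]), 'width': 0.9978478262737911}
scene {'intrinsics': array([[429.83099875,   0.        , 281.8726392 ],
       [  0.        , 429.83099875, 199.08402156],
       [  0.        ,   0.        ,   1.        ]]), 'k1': -0.13873849269369465, 'rvec': array([ 0.60947318,  2.58652334, -1.2316074 ]), 'tvec': array([ 0.5363174 , -0.09578338,  1.36722178])}
top {'intrinsics': array([[474.72698671,   0.        , 283.97354345],
       [  0.        , 474.72698671, 213.73717693],
       [  0.        ,   0.        ,   1.        ]]), 'k1': 0.05257501917174435, 'rvec': array([ 2.14276937, -2.20042532,  0.13447185]), 'tvec': array([0.01050471, 0.59793646, 1.14533524])}
wrist {'intrinsics': array([[349.53121084,   0.        , 279.15013839],
       [  0.        , 349.53121084, 210.62707181],
       [  0.        ,   0.        ,   1.        ]]), 'k1': 0.0015016058552552252, 'rvec': array([-2.42825853,  1.51172285,  0.24757516]), 'tvec': array([-0.67400316, -0.04009627,  0.38167692])}
```

View pics/scene0.png

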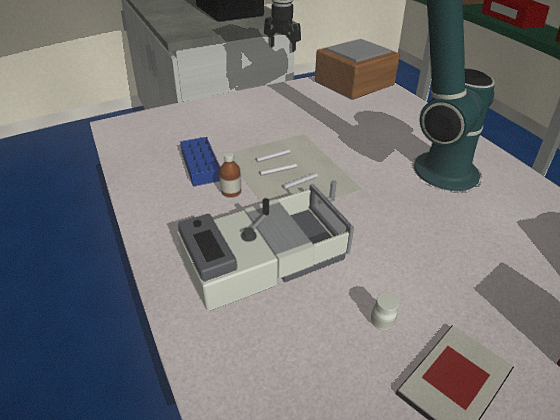

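View pics/top0.png

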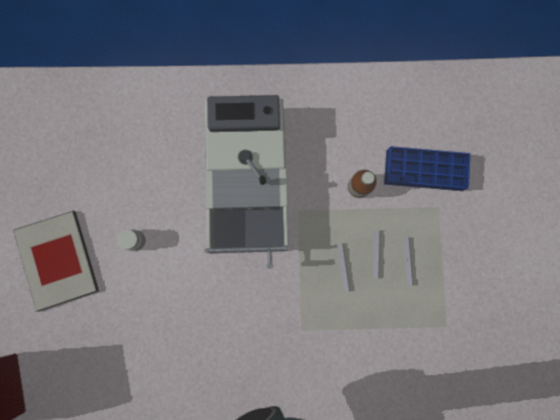

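View pics/wrist0.png

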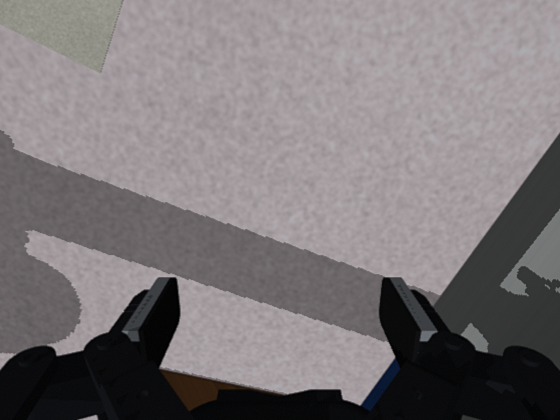

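```bash
cat > h.py <<'E'
import numpy as np, cv2
from scipy.spatial.transform import Rotation as R
from workcell import bot
def ray(m,u,v):
    K=m['intrinsics']; k1=m['k1']
    xd=(u-K[0,2])/K[0,0]; yd=(v-K[1,2])/K[1,1]
    rd=np.hypot(xd,yd); r=rd
    for _ in range(20): r=rd/(1+k1*r*r)
    s=r/rd if rd>1e-9 else 1
    Rm=R.from_rotvec(m['rvec']).as_matrix()
    d=Rm.T@np.array([xd*s,yd*s,1.]); c=-Rm.T@m['tvec']
    return c,d
def onplane(m,u,v,z):
    c,d=ray(m,u,v); return c+d*(z-c[2])/d[2]
def proj(m,p):
    Rm=R.from_rotvec(m['rvec']).as_matrix(); q=Rm@np.asarray(p)+m['tvec']
    x,y=q[:2]/q[2]; f=1+m['k1']*(x*x+y*y); K=m['intrinsics']
    return K[0,0]*x*f+K[0,2],K[1,1]*y*f+K[1,2]
def tri(ms,uvs):
    A=np.zeros((3,3));b=np.zeros(3)
    for m,(u,v) in zip(ms,uvs):
        c,d=ray(m,u,v); d=d/np.linalg.norm(d); P=np.eye(3)-np.outer(d,d); A+=P;b+=P@c
    return np.linalg.solve(A,b)
def crop(n,x0,y0,x1,y1,s,out,im=None):
    if im is None: im=bot.read_camera(n)
    c=cv2.resize(im[y0:y1,x0:x1],None,fx=s,fy=s,interpolation=cv2.INTER_CUBIC)
    cv2.imwrite('pics/'+out,c[:,:,::-1]); return im
E
python3 - <<'E'
from h import *
im=cv2.imread('pics/top0.png')[:,:,::-1]
crop('top',195,90,345,270,3.3,'t1.png',im)
crop('top',320,130,480,310,3.3,'t2.png',im)
im=cv2.imread('pics/scene0.png')[:,:,::-1]
crop('scene',170,120,370,310,3.1,'s1.png',im)
E
```

```text
(no output)
```

View pics/t1.png

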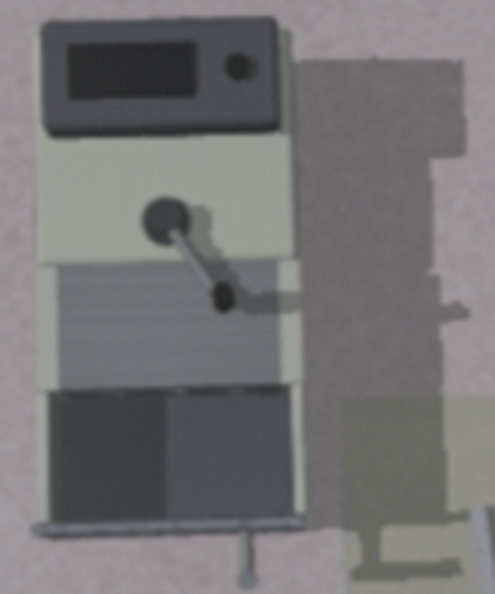

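View pics/t2.png

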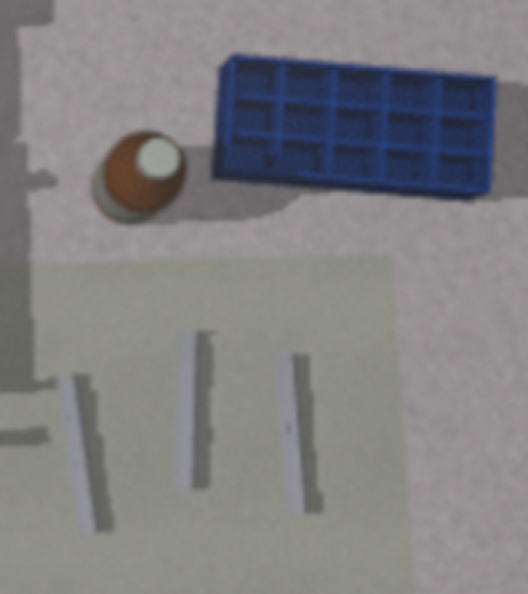

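View pics/s1.png

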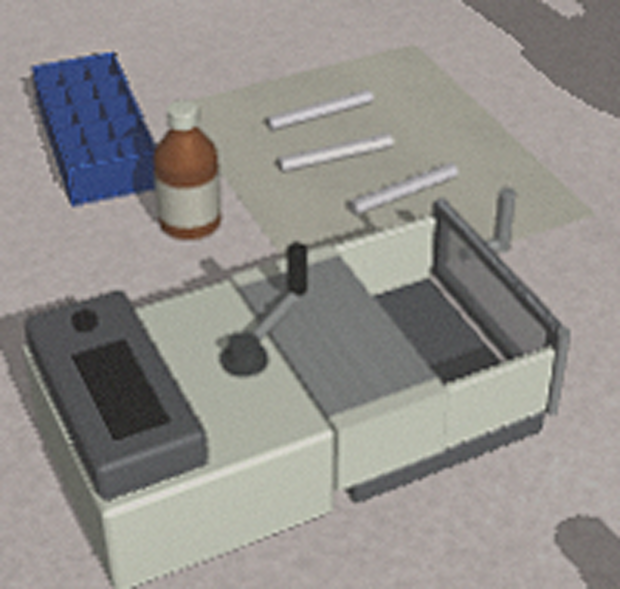

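Run:
```python
from h import *
t=bot.camera_model('top'); s=bot.camera_model('scene')
np.set_printoptions(precision=4,suppress=True)
T=lambda x,y:(x/3.3+195,y/3.3+90)
T2=lambda x,y:(x/3.3+320,y/3.3+130)
S=lambda x,y:(x/3.1+170,y/3.1+120)
print('cams',ray(t,284,214)[0],ray(s,284,214)[0])
print('handle tri',tri([t,s],[T(247,580),S(508,192)]))
print('handle top@.128',onplane(t,*T(247,580),.128))
print('knob tri',tri([t,s],[T(222,292),S(297,247)]),onplane(t,*T(222,290),.145))
print('pivot',onplane(t,*T(167,222),.11))
for n,p in dict(faceL=(58,390),faceR=(282,383),cheekRf=(297,517),cheekRb=(290,262),cheekLb=(43,264),cheekLf=(45,520),doorL=(35,530),doorR=(303,521),).items(): print(n,onplane(t,*T(*p),.09 if 'door' not in n else .105))
for n,p in dict(b0a=(66,375),b0b=(90,532),b1a=(187,332),b1b=(186,488),b2a=(284,354),b2b=(298,514)).items(): print(n,onplane(t,*T2(*p),.014))
print('bottle',onplane(t,*T2(158,157),.13),'tray',onplane(t,*T2(218,120),.045),onplane(t,*T2(213,180),.0), onplane(t,*T2(490,195),.0),'jar',onplane(t,130,239,.07))
```

```text
cams [0.4696 0.0131 1.2036] [0.9961 0.7555 0.7766]
handle tri [0.4702 0.0315 0.1223]
handle top@.128 [0.4707 0.0311 0.128 ]
knob tri [0.6677 0.0433 0.1421] [0.6685 0.0432 0.145 ]
pivot [0.7249 0.0821 0.11  ]
faceL [0.6092 0.1633 0.09  ]
faceR [0.6102 0.0034 0.09  ]
cheekRf [ 0.5141 -0.0048  0.09  ]
cheekRb [ 0.6981 -0.0048  0.09  ]
cheekLb [0.7009 0.173  0.09  ]
cheekLf [0.5169 0.1734 0.09  ]
doorL [0.5095 0.1783 0.105 ]
doorR [ 0.5106 -0.0086  0.105 ]
b0a [ 0.5211 -0.1439  0.014 ]
b0b [ 0.4031 -0.1571  0.014 ]
b1a [ 0.5514 -0.2373  0.014 ]
b1b [ 0.4339 -0.2307  0.014 ]
b2a [ 0.5328 -0.31    0.014 ]
b2b [ 0.4126 -0.3135  0.014 ]
bottle [ 0.6658 -0.1987  0.13  ] tray [ 0.7084 -0.2618  0.045 ] [ 0.6703 -0.2662  0.    ] [ 0.6528 -0.4795  0.    ] jar [0.5432 0.361  0.07  ]
```

```bash
cat >> h.py <<'E'
np.set_printoptions(precision=4,suppress=True)
def plan(x,y,z,yaw=0.0):
    """shift (cm) and turn in tool axes from measured pose to grasp... TCP at x,y,z; tool down, tool x at world yaw"""
    s=bot.read_state(); r0=R.from_rotvec(s['tcp_rot'])
    rt=R.from_euler('z',yaw)*R.from_euler('x',np.pi)
    d=r0.inv().apply(np.array([x,y,z])-s['tool_pos'])*100
    w=(r0.inv()*rt).as_rotvec()
    print('t',round(s['time'],2),'pos',s['tool_pos'],'rot',s['tcp_rot'],'F',s['wrist_force'],'w',round(s['width'],3))
    print('SHIFT',d.round(2),'TURN',w.round(4))
E
python3 -c "
from h import *
plan(0.44,0.03,0.405)"
```

```text
t 0.15 pos [ 0.2982 -0.6053  0.4036] rot [-3.058  -0.7124  0.0005] F [ 0.0874 -1.036  -0.0564] w 0.996
SHIFT [ 40.79 -50.72  -0.05] TURN [-0.0017  0.0003  0.4578]
```

```bash
python3 -m jog '[[[0,10,-12.5,0,0,0,0.15],[0,40.8,-50.7,0,0,0,0.458],[0,40.8,-50.7,0,0,0,0.458],[0,40.8,-50.7,0,0,0,0.458],[0,40.8,-50.7,0,0,0,0.458],[0,40.8,-50.7,0,0,0,0.458],[0,40.8,-50.7,0,0,0,0.458],[0,40.8,-50.7,0,0,0,0.458],[0,40.8,-50.7,0,0,0,0.458],[0,40.8,-50.7,0,0,0,0.458],[0.4,40.8,-50.7,0,0,0,0.458],[0.4,40.8,-50.7,0,0,0,0.458]]]' 20
python3 - <<'E'
from h import *
plan(0.47,0.031,0.27)
m=bot.camera_model('wrist');im=bot.read_camera('wrist'); cv2.imwrite('pics/w1.png',im[:,:,::-1])
print('cam',ray(m,280,210)); 
print('pred handle',proj(m,[.4705,.031,.128]),'knob',proj(m,[.668,.043,.145]))
for y in (.039,.084,.129): print(proj(m,[.61,y,.06]))
E
```

```text
time: 1.65
tool_pos: [0.4402, 0.0312, 0.4044]
tcp_rot: [-3.142, -0.006, 0.001]
wrist_force: [-0.3, 0.1, -0.2]
width: 0.614
t 1.65 pos [0.4402 0.0312 0.4044] rot [-3.1416 -0.0059  0.0008] F [-0.3037  0.1012 -0.2412] w 0.614
SHIFT [ 2.99  0.03 13.44] TURN [-0.      0.0005  0.0038]
cam (array([0.5218, 0.0314, 0.3741]), array([-0.3142, -0.0031, -0.9494]))
pred handle (np.float64(279.6522514921418), np.float64(169.9452395019725)) knob (np.float64(256.40427619996177), np.float64(-221.3859993097048))
(np.float64(269.7621972644597), np.float64(-26.190339520076634))
(np.float64(211.49269710315144), np.float64(-26.3809758715266))
(np.float64(153.1939563237035), np.float64(-26.591430225325013))
```

View pics/w1.png

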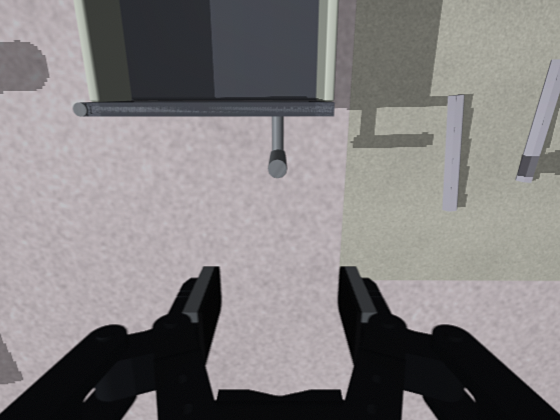

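```bash
python3 -m jog '[[[0.4,3,-0.1,4,0,0,0],[0.4,3,-0.1,9,0,0,0.003],[0.4,3,-0.1,13.4,0,0,0.003],[0.4,3,-0.1,13.4,0,0,0.003],[0.9,3,-0.1,13.4,0,0,0.003],[0.9,3,-0.1,13.4,0,0,0.003],[0.9,3,-0.1,13.4,0,0,0.003],[0.9,3,-0.1,13.4,0,0,0.003]]]' 30
python3 - <<'E'
from h import *
m=bot.camera_model('wrist')
plan(0.47,0.031,0.27)
im=bot.read_camera('wrist'); cv2.imwrite('pics/w2.png',im[:,:,::-1])
H=np.array([.5105,.177]);p0=np.array([-.04,-.145])
for f in np.arange(.1,1.85,.1):
    c,s=np.cos(-f),np.sin(-f); p=np.array([[c,-s],[s,c]])@p0-p0
    print(round(f,2),(p*[100,-100]).round(1))
E
```

```text
time: 2.7
tool_pos: [0.4715, 0.0322, 0.2735]
tcp_rot: [-3.137, 0.007, -0.008]
wrist_force: [-0.5, 9.8, 1.1]
width: 0.149
t 2.7 pos [0.4715 0.0322 0.2735] rot [-3.1369  0.0071 -0.0081] F [-0.5041  9.8493  1.0828] w 0.149
SHIFT [-0.15  0.12  0.34] TURN [-0.0047 -0.0051 -0.0045]
0.1 [-1.4 -0.5]
0.2 [-2.8 -1.1]
0.3 [-4.1 -1.8]
0.4 [-5.3 -2.7]
0.5 [-6.5 -3.7]
0.6 [-7.5 -4.8]
0.7 [-8.4 -6. ]
0.8 [-9.2 -7.3]
0.9 [-9.8 -8.6]
1.0 [-10.4 -10. ]
1.1 [-10.7 -11.5]
1.2 [-11. -13.]
1.3 [-11.  -14.5]
1.4 [-11. -16.]
1.5 [-10.7 -17.5]
1.6 [-10.4 -18.9]
1.7 [ -9.9 -20.3]
1.8 [ -9.2 -21.7]
```

View pics/w2.png

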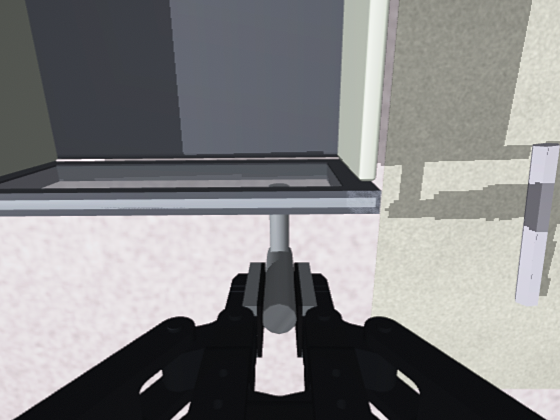

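```bash
python3 -m jog '[[[0.9,-1.4,-0.4,0,0,0,0],[0.9,-2.8,-1.0,0,0,0,0],[0.9,-4.1,-1.7,0,0,0,0],[0.9,-5.3,-2.6,0,0,0,0],[0.9,-6.5,-3.6,0,0,0,0],[0.9,-7.5,-4.7,0,0,0,0],[0.9,-8.4,-5.9,0,0,0,0],[0.9,-9.2,-7.2,0,0,0,0],[0.9,-9.8,-8.5,0,0,0,0],[0.9,-9.8,-8.5,0,0,0,0]]]'
python3 - <<'E'
from h import *
plan(0.47,0.031,0.27)
E
```

```text
time: 4.0
tool_pos: [0.3715, 0.1163, 0.2729]
tcp_rot: [3.14, -0.002, -0.003]
wrist_force: [-8.7, -3.4, 18.0]
width: 0.149
t 4.0 pos [0.3715 0.1163 0.2729] rot [ 3.14   -0.0023 -0.0035] F [-8.6948 -3.4128 18.013 ] w 0.149
SHIFT [9.86 8.51 0.28] TURN [ 0.0015  0.0022 -0.0014]
```

```bash
python3 -m jog '[[[0.9,0,0,-0.4,0,0,0],[0.9,-0.5,-1.4,-0.4,0,0,0],[0.9,-0.9,-2.9,-0.4,0,0,0],[0.9,-1.1,-4.4,-0.4,0,0,0],[0.9,-1.1,-5.9,-0.4,0,0,0],[0.9,-1.1,-7.4,-0.4,0,0,0],[0.9,-0.8,-8.9,-0.4,0,0,0],[0.9,-0.5,-10.3,-0.4,0,0,0],[0.9,0,-11.7,-0.4,0,0,0],[0.9,0.7,-13.1,-0.4,0,0,0],[0.9,0.7,-13.1,-0.4,0,0,0]]]'
python3 - <<'E'
from h import *
plan(0.47,0.031,0.27)
E
```

```text
time: 5.38
tool_pos: [0.3789, 0.2479, 0.2734]
tcp_rot: [-3.141, 0.004, 0.007]
wrist_force: [-4.6, 3.3, -5.9]
width: 0.151
t 5.38 pos [0.3789 0.2479 0.2734] rot [-3.1415  0.0044  0.0066] F [-4.5545  3.2797 -5.8729] w 0.151
SHIFT [ 9.17 21.67  0.3 ] TURN [-0.0001  0.0042 -0.0028]
```

```bash
python3 -m jog '[[[0.72,0,0,0,0,0,0],[0.72,0,0,0,0,0,0],[0.72,0,0,-3,0,0,0],[0.72,0,0,-8,0,0,0],[0.2,0,0,-13,0,0,0],[0.2,0,0,-13,0,0,0]]]'
python3 - <<'E'
from h import *
plan(0.425,-0.155,0.32)
im=bot.read_camera('top'); cv2.imwrite('pics/top2.png',im[:,:,::-1])
E
```

```text
time: 6.12
tool_pos: [0.3818, 0.2477, 0.411]
tcp_rot: [-3.136, 0.006, -0.017]
wrist_force: [-0.2, -0.0, 1.0]
width: 0.697
t 6.12 pos [0.3818 0.2477 0.411 ] rot [-3.1356  0.0056 -0.0174] F [-0.2404 -0.0431  1.0238] w 0.697
SHIFT [ 4.36 40.31  8.91] TURN [-0.0059 -0.0111 -0.0036]
```

View pics/top2.png

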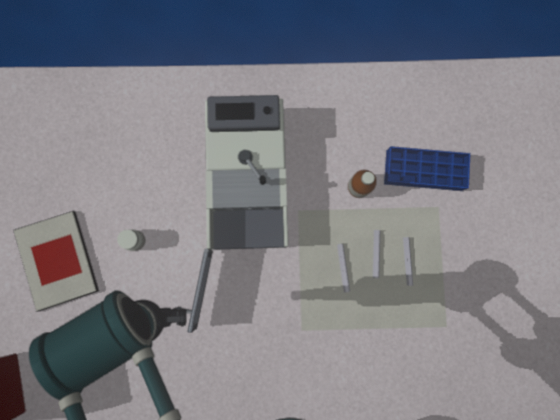

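```bash
python3 -m jog '[[[0.2,2.5,48,1.1,0,0,0],[0.2,2.5,48,1.1,0,0,0],[0.2,2.5,48,1.1,0,0,0],[0.2,2.5,48,1.1,0,0,0],[0.2,2.5,48,1.1,0,0,0],[0.2,2.5,48,1.1,0,0,0],[0.2,2.5,48,1.1,0,0,0],[0.2,2.5,48,1.1,0,0,0],[0.2,2.5,48,1.1,0,0,0],[0.2,2.5,48,1.1,0,0,0]]]'
cat > bars.py <<'E'
from h import *
import sys
n=sys.argv[1]
m=bot.camera_model('wrist'); im=bot.read_camera('wrist'); cv2.imwrite('pics/'+n,im[:,:,::-1])
hsv=cv2.cvtColor(im,cv2.COLOR_RGB2HSV)
lab=cv2.cvtColor(im,cv2.COLOR_RGB2LAB).astype(int)
a,b=lab[...,1]-128,lab[...,2]-128
mask=((b<-2)&(lab[...,0]>90)).astype(np.uint8)*255
mask=cv2.morphologyEx(mask,cv2.MORPH_OPEN,np.ones((3,3)))
cv2.imwrite('pics/m_'+n,mask)
for c in cv2.findContours(mask,cv2.RETR_EXTERNAL,cv2.CHAIN_APPROX_NONE)[0]:
    if cv2.contourArea(c)<600: continue
    r=cv2.minAreaRect(c); (cx,cy),(w,h),an=r
    bx=cv2.boxPoints(r)
    if w>h: e=[(bx[0]+bx[1])/2,(bx[2]+bx[3])/2]
    else: e=[(bx[1]+bx[2])/2,(bx[3]+bx[0])/2]
    if np.linalg.norm(bx[0]-bx[1])>np.linalg.norm(bx[1]-bx[2]): e=[(bx[1]+bx[2])/2,(bx[3]+bx[0])/2]
    else: e=[(bx[0]+bx[1])/2,(bx[2]+bx[3])/2]
    P=[onplane(m,*q,.012) for q in e]
    P.sort(key=lambda p:-p[0]); d=P[0]-P[1]
    print('px',np.round([cx,cy]),np.round([w,h],1),'ends',P[0][:2],P[1][:2],'len',round(np.linalg.norm(d),4),'ctr',((P[0]+P[1])/2)[:2],'yaw',round(np.arctan2(d[1],d[0]),4))
E
python3 bars.py w3.png; python3 -c "
from h import *
plan(.4,-.235,.4)"
```

```text
time: 7.42
tool_pos: [0.4029, -0.2329, 0.3924]
tcp_rot: [-3.14, 0.006, 0.003]
wrist_force: [0.4, -0.1, 0.4]
width: 0.799
px [192. 115.] [130.1  11.2] ends [ 0.5222 -0.1427] [ 0.4021 -0.1545] len 0.1207 ctr [ 0.4622 -0.1486] yaw 0.0979
px [361. 100.] [ 15.1 131.5] ends [ 0.5346 -0.3092] [ 0.4146 -0.3122] len 0.12 ctr [ 0.4746 -0.3107] yaw 0.0255
px [280.  78.] [ 13.6 136.7] ends [ 0.5549 -0.2374] [ 0.435  -0.2289] len 0.1202 ctr [ 0.4949 -0.2331] yaw -0.0713
t 7.47 pos [ 0.4031 -0.2324  0.3927] rot [-3.1402  0.0046  0.0024] F [ 0.1065 -0.0947 -0.791 ] w 0.798
SHIFT [-0.31  0.26 -0.73] TURN [-0.0014  0.0015 -0.0029]
```

View pics/w3.png

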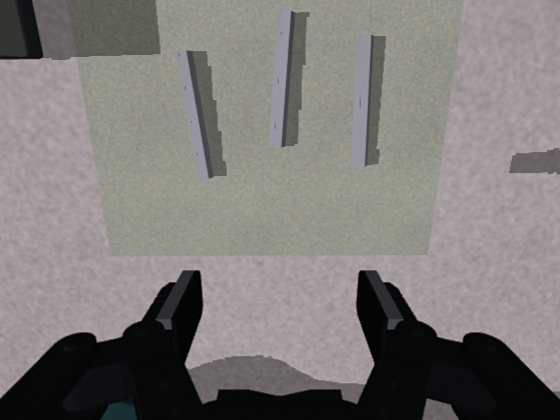

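View pics/m_w3.png

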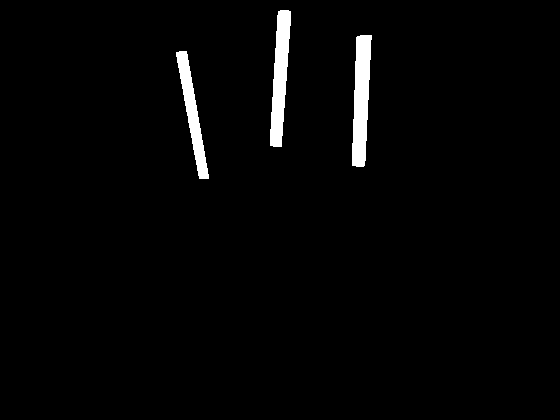

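```bash
python3 -c "
from h import *
plan(.4244,-.1525,.25,.098);plan(.4244,-.1525,.1755,.098)"
```

```text
t 7.47 pos [ 0.4031 -0.2324  0.3927] rot [-3.1402  0.0046  0.0024] F [ 0.1065 -0.0947 -0.791 ] w 0.798
SHIFT [ 2.13 -7.98 14.28] TURN [-0.0014  0.0014 -0.1009]
t 7.47 pos [ 0.4031 -0.2324  0.3927] rot [-3.1402  0.0046  0.0024] F [ 0.1065 -0.0947 -0.791 ] w 0.798
SHIFT [ 2.14 -7.97 21.73] TURN [-0.0014  0.0014 -0.1009]
```

```bash
python3 -m jog '[[[0.5,2.1,-6,5,0,0,-0.1],[0.5,2.1,-8,11,0,0,-0.1],[0.5,2.1,-8,16,0,0,-0.1],[0.5,2.1,-8,19,0,0,-0.1],[0.5,2.1,-8,21,0,0,-0.1],[0.5,2.1,-8,21,0,0,-0.1]]]' 60
python3 - <<'E'
from h import *
plan(.4244,-.1525,.1755,.098)
im=bot.read_camera('wrist'); cv2.imwrite('pics/w4.png',im[:,:,::-1])
E
```

```text
time: 8.22
tool_pos: [0.4234, -0.1514, 0.182]
tcp_rot: [-3.136, -0.155, 0.006]
wrist_force: [0.9, -0.0, 0.1]
width: 0.499
t 8.22 pos [ 0.4234 -0.1514  0.182 ] rot [-3.1356 -0.1554  0.0064] F [ 0.8903 -0.0182  0.08  ] w 0.499
SHIFT [0.09 0.12 0.65] TURN [-0.0023  0.004   0.0011]
```

View pics/w4.png

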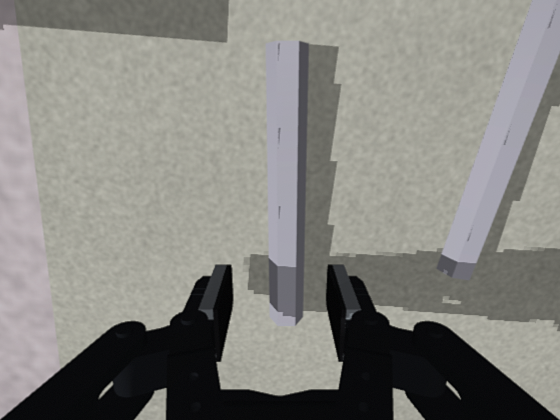

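```bash
python3 -m jog '[[[0.5,0.1,0.12,0.6,0,0,0],[0.5,0.1,0.12,0.6,0,0,0],[0.95,0.1,0.12,0.6,0,0,0],[0.95,0.1,0.12,0.6,0,0,0],[0.95,0.1,0.12,0.6,0,0,0],[0.95,0.1,0.12,0.6,0,0,0],[0.95,0.1,0.12,0.6,0,0,0]]]' 60
python3 - <<'E'
from h import *
plan(.4244,-.1525,.1755,.098)
m=bot.camera_model('wrist');im=bot.read_camera('wrist'); cv2.imwrite('pics/w5.png',im[:,:,::-1])
E
```

```text
time: 9.15
tool_pos: [0.4261, -0.1546, 0.1785]
tcp_rot: [3.137, 0.152, 0.001]
wrist_force: [-1.6, -0.9, 5.2]
width: 0.15
t 9.15 pos [ 0.4261 -0.1546  0.1785] rot [3.1375 0.1517 0.0014] F [-1.6374 -0.8586  5.2323] w 0.15
SHIFT [-0.15 -0.22  0.3 ] TURN [ 0.0005 -0.0008 -0.0014]
```

View pics/w5.png

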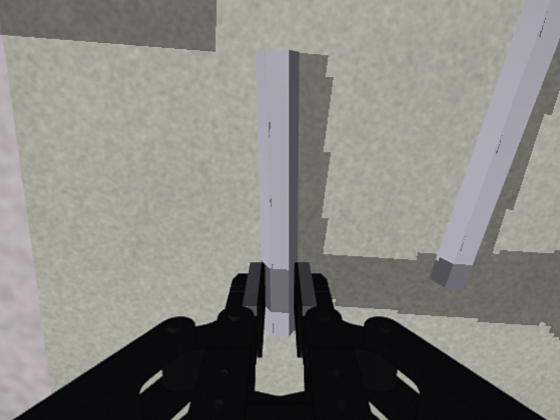

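```bash
python3 -m jog '[[[0.95,0,0,-3,0,0,0],[0.95,0,0,-8,0,0,0.05],[0.95,0,-4,-13,0,0,0.097],[0.95,0,-9,-18,0,0,0.097],[0.95,-1,-14,-18,0,0,0.097],[0.95,-2,-17.4,-18,0,0,0.097],[0.95,-2,-17.4,-18,0,0,0.097]]]' 60
python3 -m jog '[[[0.95,0,0,0,0,0.18,0],[0.95,0,0,0,0,0.36,0],[0.95,0,0,0,0,0.54,0],[0.95,0,0,0,0,0.7,0],[0.95,0,0,0,0,0.7,0],[0.95,0,0,0,0,0.7,0]]]' 60
cat > look.py <<'E'
from h import *
import sys
m=bot.camera_model('wrist');im=bot.read_camera('wrist'); cv2.imwrite('pics/'+sys.argv[1],im[:,:,::-1])
plan(.42,.02,.36)
for y in (.039,.084,.129): print('port pred',proj(m,[.61,y,.06]))
np.savez('cam_'+sys.argv[1][:-4]+'.npz',**m)
E
python3 look.py w6.png
```

```text
time: 10.07
tool_pos: [0.388, 0.0185, 0.3576]
tcp_rot: [-3.141, -0.005, -0.0]
wrist_force: [0.5, -1.2, -0.6]
width: 0.154
time: 10.82
tool_pos: [0.3892, 0.0165, 0.3577]
tcp_rot: [2.952, -0.001, 1.073]
wrist_force: [0.6, 0.7, -0.4]
width: 0.15
t 10.88 pos [0.3895 0.0166 0.358 ] rot [ 2.9518 -0.0011  1.0739] F [ 0.4835  0.04   -0.9103] w 0.149
SHIFT [ 2.47 -0.35  1.81] TURN [ 0.0006 -0.6978 -0.0007]
port pred (np.float64(256.41625947026625), np.float64(202.083100405519))
port pred (np.float64(212.0275624175925), np.float64(202.16527452685702))
port pred (np.float64(167.61875629294175), np.float64(202.2470700154062))
```

View pics/w6.png

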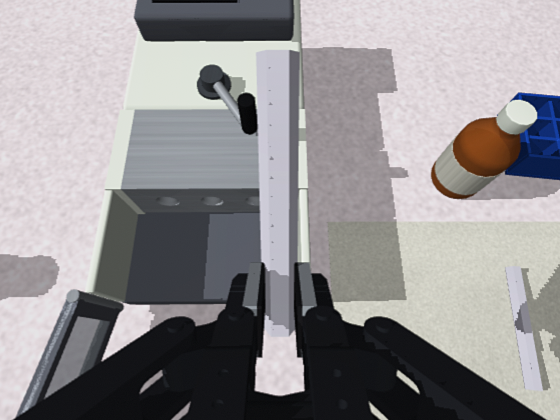

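Run:
```python
from h import *
im=cv2.imread('pics/w6.png')[:,:,::-1]
crop('w',120,170,280,230,5,'w6c.png',im)
```

```text
(no output)
```

View pics/w6c.png

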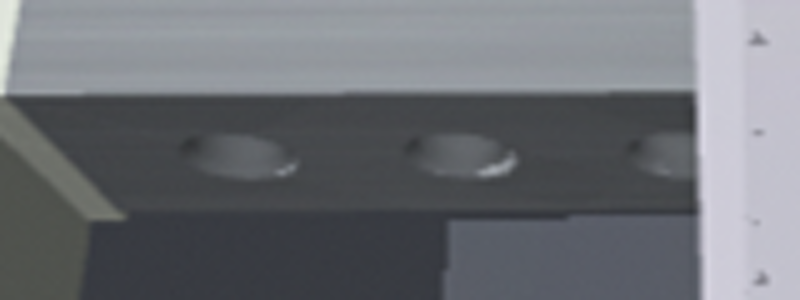

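Run:
```python
from h import *
m=dict(np.load('cam_w6.npz')); im=cv2.imread('pics/w6.png')
s=bot.read_state(); r=R.from_rotvec(s['tcp_rot']);p=s['tool_pos']
for x in (-.023,0,.037,.06,.097):
  for z in (.163,.171): print(x,z,proj(m,p+r.apply([x,0,z])), proj(m,p+r.apply([x,.007,z])))
lab=cv2.cvtColor(im,cv2.COLOR_BGR2LAB).astype(int)
b=(lab[...,2]-128<-2)&(lab[...,0]>100)
for row in (55,70,100,140,180,220,250): 
    c=np.where(b[row,240:320])[0]+240; print(row,c.min(),c.max(), (c.min()+c.max())/2)
col=np.where(b[:120,272])[0]; print('top row',col.min())
```

```text
-0.023 0.163 (np.float64(278.7163056942916), np.float64(337.07625802189074)) (np.float64(294.1830491303525), np.float64(337.0555901314133))
-0.023 0.171 (np.float64(278.72387279380325), np.float64(325.9520294027385)) (np.float64(293.48217254788784), np.float64(325.93243448778117))
0 0.163 (np.float64(278.6394467028905), np.float64(292.62193847122984)) (np.float64(294.8493638701967), np.float64(292.6009042216997))
0 0.171 (np.float64(278.6510360380431), np.float64(283.1189676105018)) (np.float64(294.0846720264332), np.float64(283.0990545785384))
0.037 0.163 (np.float64(278.49892554555584), np.float64(211.39350458574992)) (np.float64(296.0689981220557), np.float64(211.37191129034443))
0.037 0.171 (np.float64(278.51869225212306), np.float64(205.33383019658345)) (np.float64(295.18065303424123), np.float64(205.31343757584037))
0.06 0.163 (np.float64(278.398960566931), np.float64(153.64582428756498)) (np.float64(296.9377408707007), np.float64(153.62391617699686))
0.06 0.171 (np.float64(278.4251892763478), np.float64(150.41017228148954)) (np.float64(295.9559477038473), np.float64(150.3895140872271))
0.097 0.163 (np.float64(278.2125618019448), np.float64(46.04949688604964)) (np.float64(298.56009170863973), np.float64(46.027173513380745))
0.097 0.171 (np.float64(278.2522623331533), np.float64(48.90415134849786)) (np.float64(297.39190177335917), np.float64(48.883152683680066))
55 256 298 277.0
70 257 298 277.5
100 258 297 277.5
140 240 297 268.5
180 240 297 268.5
220 241 297 269.0
250 240 296 268.0
top row 50
```

```bash
python3 -m jog '[[[0.95,0,0,0,0,-0.18,0],[0.95,0,0,0,0,-0.36,0],[0.95,0,0,0,0,-0.54,0],[0.95,0,0,0,0,-0.698,0],[0.95,0,0,0,0,-0.698,0],[0.95,0,0,0,0,-0.698,0]]]' 60
python3 -c "
from h import *
plan(.496,.1285,.30);plan(.496,.1285,.231)"
```

```text
time: 11.62
tool_pos: [0.3895, 0.0169, 0.3576]
tcp_rot: [3.142, -0.0, 0.006]
wrist_force: [0.1, 0.2, -1.0]
width: 0.151
t 11.62 pos [0.3895 0.0169 0.3576] rot [ 3.1415 -0.0004  0.0058] F [ 0.0793  0.1804 -1.0167] w 0.151
SHIFT [ 10.63 -11.17   5.79] TURN [ 0.0001 -0.0037 -0.0002]
t 11.62 pos [0.3895 0.0169 0.3576] rot [ 3.1415 -0.0004  0.0058] F [ 0.0793  0.1804 -1.0167] w 0.151
SHIFT [ 10.6  -11.17  12.69] TURN [ 0.0001 -0.0037 -0.0002]
```

```bash
python3 -m jog '[[[0.95,3,-4,2,0,-0.002,0],[0.95,6,-8,4,0,-0.004,0],[0.95,9,-11.2,6,0,-0.004,0],[0.95,10.6,-11.2,9,0,-0.004,0],[0.95,10.6,-11.2,12,0,-0.004,0],[0.95,10.6,-11.2,12.7,0,-0.004,0],[0.95,10.6,-11.2,12.7,0,-0.004,0],[0.95,10.6,-11.2,12.7,0,-0.004,0]]]' 60
python3 - <<'E'
from h import *
plan(.496,.1285,.231)
im=bot.read_camera('scene'); crop('s',170,120,400,290,3.4,'s2.png',im)
cv2.imwrite('pics/s2full.png',im[:,:,::-1])
m=bot.camera_model('scene'); 
for x in (.47,.593): print(proj(m,[x,.1285,.06]))
E
```

```text
time: 12.62
tool_pos: [0.4959, 0.1289, 0.2326]
tcp_rot: [-3.141, 0.001, -0.002]
wrist_force: [-0.1, 0.6, -0.2]
width: 0.151
t 12.62 pos [0.4959 0.1289 0.2326] rot [-3.1409  0.0007 -0.0019] F [-0.1118  0.5888 -0.2156] w 0.151
SHIFT [0.01 0.04 0.16] TURN [-0.0007 -0.0012 -0.0005]
(np.float64(352.1786512000308), np.float64(222.70815022542007))
(np.float64(309.58177399219886), np.float64(237.88897530646813))
```

View pics/s2.png

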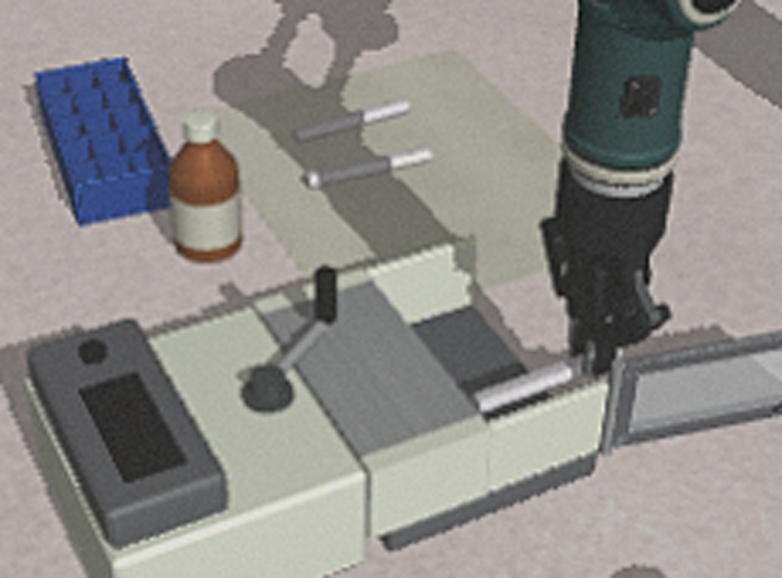

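```bash
python3 -m jog '[[[0.95,0,0.04,0.15,0,0,0],[0.95,0.8,0.04,0.15,0,0,0],[0.95,1.5,0.04,0.15,0,0,0],[0.95,2.2,0.04,0.15,0,0,0],[0.95,3,0.04,0.15,0,0,0],[0.95,3,0.04,0.15,0,0,0]]]' 60
python3 -c "
from h import *
plan(.5834,.1285,.231)"
```

```text
time: 13.42
tool_pos: [0.5265, 0.1286, 0.2297]
tcp_rot: [-3.141, 0.001, 0.0]
wrist_force: [-0.2, 0.7, 0.2]
width: 0.149
t 13.43 pos [0.5265 0.1286 0.2297] rot [-3.1413  0.0005  0.0001] F [-0.2312  0.708   0.1703] w 0.149
SHIFT [ 5.69  0.01 -0.13] TURN [-0.0003  0.0001 -0.0003]
```

```bash
python3 -m jog '[[[0.95,0.9,0,-0.1,0,0,0],[0.95,1.8,0,-0.1,0,0,0],[0.95,2.7,0,-0.1,0,0,0],[0.95,3.6,0,-0.1,0,0,0],[0.95,4.5,0,-0.1,0,0,0],[0.95,5.2,0,-0.1,0,0,0],[0.95,5.2,0,-0.1,0,0,0],[0.95,5.2,0,-0.1,0,0,0]]]' 60
python3 -c "
from h import *
plan(.5834,.1285,.231)"
```

```text
time: 14.42
tool_pos: [0.5775, 0.1285, 0.2303]
tcp_rot: [-3.142, 0.0, 0.002]
wrist_force: [0.7, 1.1, 1.0]
width: 0.146
t 14.43 pos [0.5775 0.1285 0.2303] rot [-3.1415  0.0003  0.0023] F [0.7355 1.0724 1.018 ] w 0.146
SHIFT [ 0.59 -0.   -0.07] TURN [-0.0001  0.0014 -0.0002]
```

```bash
python3 -m jog '[[[0.95,0.3,0,-0.05,0,0,0],[0.95,0.5,0,-0.05,0,0,0],[0.95,0.7,0,-0.05,0,0,0],[0.95,0.7,0,-0.05,0,0,0]]]' 60
python3 -c "
from h import *
plan(.5834,.1285,.231)"
```

```text
time: 14.92
tool_pos: [0.5845, 0.1284, 0.2307]
tcp_rot: [3.142, -0.0, -0.003]
wrist_force: [-1.2, -0.6, 0.4]
width: 0.15
t 14.93 pos [0.5845 0.1284 0.2307] rot [ 3.1416 -0.0004 -0.003 ] F [-1.2154 -0.5752  0.4359] w 0.15
SHIFT [-0.11 -0.01 -0.03] TURN [ 0.      0.0019 -0.0002]
```

```bash
python3 -m jog '[[[0.95,0.2,0,0,0,0,0],[0.95,0.4,0,0,0,0,0],[0.95,0.6,0,0,0,0,0],[0.95,0.6,0,0,0,0,0]]]' 60
python3 - <<'E'
from h import *
plan(.5834,.1285,.231)
im=bot.read_camera('scene'); crop('s',270,180,370,260,7,'s3.png',im)
im=bot.read_camera('wrist'); cv2.imwrite('pics/w7.png',im[:,:,::-1])
E
```

```text
time: 15.42
tool_pos: [0.587, 0.1286, 0.2299]
tcp_rot: [3.141, -0.001, -0.021]
wrist_force: [-14.0, 2.4, 10.8]
width: 0.149
t 15.43 pos [0.587  0.1286 0.2299] rot [ 3.1409 -0.0007 -0.0211] F [-13.9926   2.3992  10.7933] w 0.149
SHIFT [-0.36  0.01 -0.11] TURN [ 0.0006  0.0134 -0.0005]
```

View pics/s3.png

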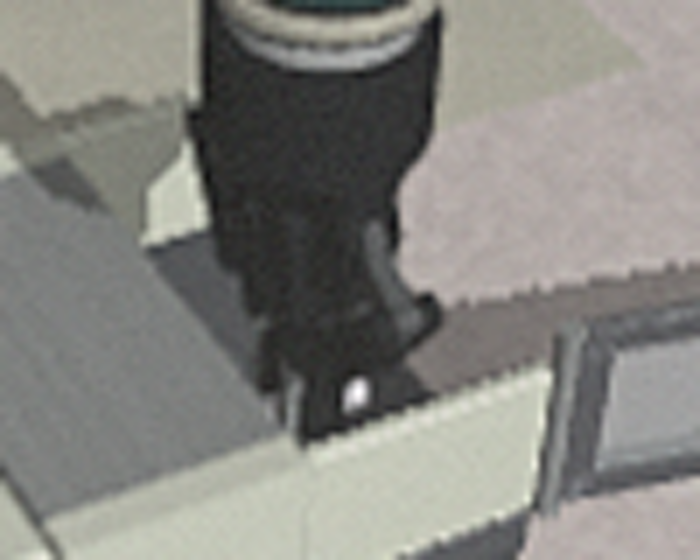

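View pics/w7.png

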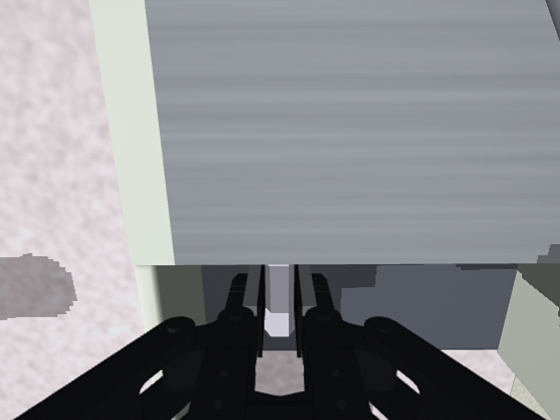

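```bash
python3 -m jog '[[[0.65,-0.3,0,0,0,0,0],[0.65,-0.3,0,0,0,0,0],[0.65,-0.3,0,0,0,0,0],[0.65,-0.3,0,-4,0,0,0],[0.65,-0.3,0,-9,0,0,0],[0.65,-5,0,-14,0,0,0],[0.65,-10,0,-16,0,0,0],[0.65,-10,0,-16,0,0,0]]]' 60
python3 - <<'E'
from h import *
plan(.40,-.235,.39)
im=bot.read_camera('scene'); crop('s',200,110,380,260,4.4,'s4.png',im)
im=bot.read_camera('wrist'); cv2.imwrite('pics/w8.png',im[:,:,::-1])
m=bot.camera_model('wrist'); np.savez('cam_w8.npz',**m)
print(proj(m,[.562,.1287,.067]),proj(m,[.612,.1287,.067]))
E
```

```text
time: 16.52
tool_pos: [0.489, 0.1286, 0.394]
tcp_rot: [-3.14, -0.001, -0.005]
wrist_force: [0.5, -0.4, -0.1]
width: 0.35
t 16.52 pos [0.489  0.1286 0.394 ] rot [-3.1404 -0.0008 -0.0048] F [ 0.5232 -0.4192 -0.1433] w 0.35
SHIFT [-8.92 36.35  0.33] TURN [-0.0011 -0.003   0.0005]
(np.float64(279.01519411537765), np.float64(108.18050980866003)) (np.float64(278.9374730190995), np.float64(39.956769587643095))
```

View pics/s4.png

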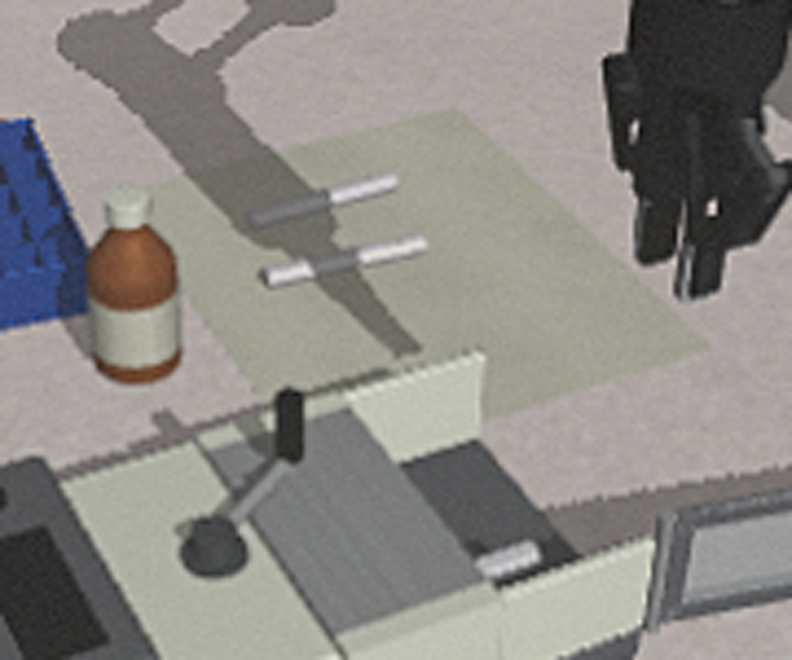

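View pics/w8.png

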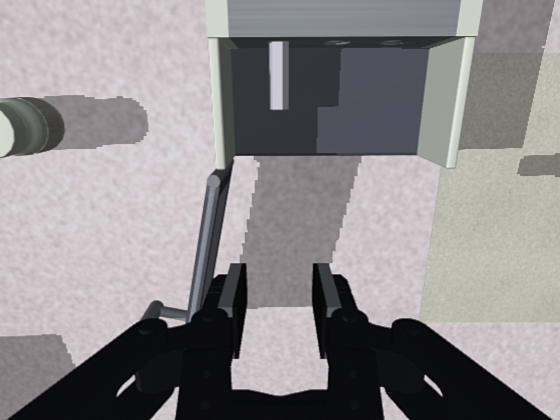

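Run:
```python
from h import *
m=dict(np.load('cam_w8.npz')); im=cv2.imread('pics/w8.png')[:,:,::-1]
g=im.mean(2)
print(g[100:116,279].round(), g[30:46,340].round(), g[30:46,300].round())
for v in (108,109,110,111): print(v,onplane(m,279,v,.064))
for v in (36,37,38): print(v,onplane(m,330,v,.09))
```

```text
[205. 206. 206. 206. 205. 206. 206. 209. 212. 157.  71.  50.  53.  54.
  55.  55.] [142. 143. 142. 141. 142. 143. 107.  51.  42.  45.  59.  68.  70. 111.
  83.  47.] [144. 145. 144. 141. 143. 144. 120.  52.  41.  45.  46.  47.  46.  48.
  44.  45.]
108 [0.562  0.1287 0.064 ]
109 [0.5613 0.1287 0.064 ]
110 [0.5605 0.1287 0.064 ]
111 [0.5597 0.1287 0.064 ]
36 [0.6114 0.0929 0.09  ]
37 [0.6107 0.0928 0.09  ]
38 [0.6101 0.0928 0.09  ]
```

```bash
python3 -m jog '[[[0.5,-9,36.3,0,0,0,0],[0.5,-9,36.3,0,0,0,0],[0.5,-9,36.3,0,0,0,0],[0.5,-9,36.3,0,0,0,0],[0.5,-9,36.3,0,0,0,0],[0.5,-9,36.3,0,0,0,0],[0.5,-9,36.3,0,0,0,0],[0.5,-9,36.3,0,0,0,0]]]' 60
python3 bars.py w9.png; python3 -c "
from h import *
plan(.4,-.235,.4)"
```

```text
time: 17.62
tool_pos: [0.4009, -0.2351, 0.3899]
tcp_rot: [-3.14, 0.003, 0.006]
wrist_force: [0.3, 0.3, 0.1]
width: 0.5
px [360.  97.] [ 15.1 133.5] ends [ 0.5349 -0.309 ] [ 0.4146 -0.3126] len 0.1203 ctr [ 0.4747 -0.3108] yaw 0.0294
px [278.  75.] [ 13.6 138.5] ends [ 0.5548 -0.2374] [ 0.4349 -0.2283] len 0.1202 ctr [ 0.4949 -0.2329] yaw -0.0759
t 17.68 pos [ 0.4011 -0.2343  0.3901] rot [-3.1401  0.0003  0.0053] F [-0.4146  0.0097  0.2757] w 0.498
SHIFT [-0.11  0.07 -0.99] TURN [-0.0015  0.0034 -0.0002]
```

View pics/w9.png

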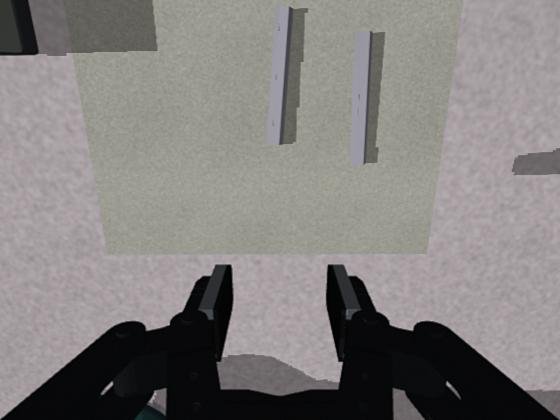

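```bash
python3 -c "
from h import *
plan(.458,-.2306,.1765,-.073)"
```

```text
t 17.68 pos [ 0.4011 -0.2343  0.3901] rot [-3.1401  0.0003  0.0053] F [-0.4146  0.0097  0.2757] w 0.498
SHIFT [ 5.76 -0.33 21.34] TURN [-0.0014  0.0034  0.0728]
```

```bash
python3 -m jog '[[[0.5,2.5,-0.3,5,0,0,0.04],[0.5,5.6,-0.3,10,0,0,0.073],[0.5,5.7,-0.3,15,0,0,0.073],[0.5,5.7,-0.3,19,0,0,0.073],[0.5,5.7,-0.3,20.7,0,0,0.073],[0.5,5.7,-0.3,20.7,0,0,0.073],[0.5,5.7,-0.3,20.7,0,0,0.073]]]' 60
python3 -c "
from h import *
plan(.458,-.2306,.1765,-.073)"
```

```text
time: 18.55
tool_pos: [0.4584, -0.2317, 0.1857]
tcp_rot: [3.138, -0.114, 0.001]
wrist_force: [0.3, -0.1, 1.2]
width: 0.501
t 18.55 pos [ 0.4584 -0.2317  0.1857] rot [ 3.138  -0.1137  0.0014] F [ 0.2922 -0.0646  1.2392] w 0.501
SHIFT [-0.05 -0.1   0.92] TURN [ 0.0015 -0.001   0.0006]
```

```bash
python3 -m jog '[[[0.5,0,-0.1,0.8,0,0,0],[0.5,0,-0.1,0.9,0,0,0],[0.5,0,-0.1,0.9,0,0,0],[0.95,0,-0.1,0.9,0,0,0],[0.95,0,-0.1,0.9,0,0,0],[0.95,0,-0.1,0.9,0,0,0],[0.95,0,-0.1,0.9,0,0,0],[0.95,0,-0.1,0.9,0,0,0]]]' 60
python3 look.py w10.png
```

```text
time: 19.55
tool_pos: [0.4574, -0.2307, 0.1754]
tcp_rot: [3.139, -0.115, -0.002]
wrist_force: [-1.3, -0.0, 5.2]
width: 0.153
t 19.6 pos [ 0.4574 -0.2307  0.1754] rot [ 3.139  -0.1148 -0.0025] F [-1.5141 -0.4003  4.2315] w 0.156
SHIFT [ -5.59 -24.72 -18.47] TURN [ 0.0005  0.0016 -0.0731]
port pred (np.float64(-1287.2068839806427), np.float64(-207.9691042456476))
port pred (np.float64(-1523.6969492799253), np.float64(-187.09019642654363))
port pred (np.float64(-1758.3734301904874), np.float64(-166.886629963867))
```

View pics/w10.png

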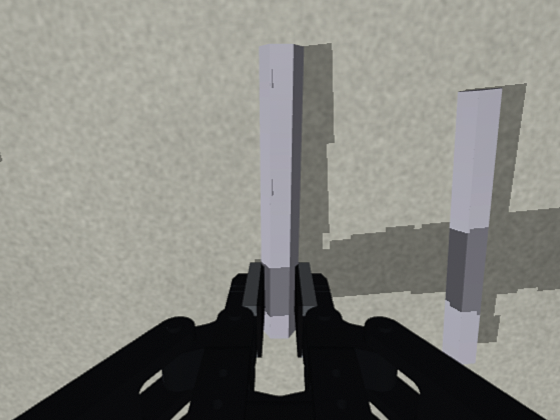

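```bash
python3 -c "
from h import *
plan(.498,.0838,.32)"
python3 -m jog '[[[0.95,0,0,-3,0,0,0],[0.95,0,0,-8,0,0,-0.03],[0.95,0.5,-4,-13,0,0,-0.073],[0.95,0.6,-9,-14.5,0,0,-0.073],[0.95,0.8,-15,-14.5,0,0,-0.073],[0.95,1,-21,-14.5,0,0,-0.073],[0.95,1.5,-27,-14.5,0,0,-0.073],[0.95,1.8,-31,-14.5,0,0,-0.073],[0.95,1.8,-31.7,-14.5,0,0,-0.073],[0.95,1.8,-31.7,-14.5,0,0,-0.073]]]' 60
python3 - <<'E'
from h import *
plan(.498,.0838,.23)
m=bot.camera_model('wrist');im=bot.read_camera('wrist'); cv2.imwrite('pics/w11.png',im[:,:,::-1])
s=bot.read_state(); r=R.from_rotvec(s['tcp_rot']);p=s['tool_pos']
for x in (-.022,.0975): print(proj(m,p+r.apply([x,0,.163])))
E
```

```text
t 19.6 pos [ 0.4574 -0.2307  0.1754] rot [ 3.139  -0.1148 -0.0025] F [-1.5141 -0.4003  4.2315] w 0.156
SHIFT [  1.73 -31.65 -14.48] TURN [ 0.0005  0.0016 -0.0731]
time: 20.85
tool_pos: [0.4983, 0.0844, 0.3192]
tcp_rot: [3.141, 0.002, -0.005]
wrist_force: [-0.3, 0.0, 0.0]
width: 0.154
t 20.85 pos [0.4983 0.0844 0.3192] rot [ 3.141   0.0016 -0.005 ] F [-0.2618  0.0402  0.038 ] w 0.154
SHIFT [0.   0.06 8.92] TURN [0.0006 0.0032 0.001 ]
(np.float64(280.62158777019414), np.float64(335.1514955857868))
(np.float64(281.117207591539), np.float64(45.86621773526869))
```

View pics/w11.png

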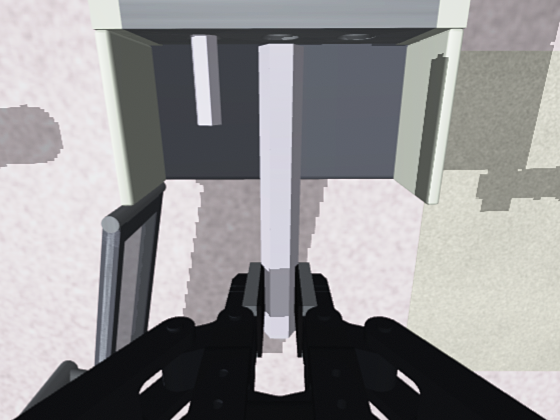

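```bash
python3 -m jog '[[[0.95,0,0.05,4,0,0.003,0],[0.95,0,0.05,8,0,0.003,0],[0.95,0,0.05,9,0,0.003,0],[0.95,0,0.05,9,0,0.003,0],[0.95,0.7,0.05,9,0,0.003,0],[0.95,1.5,0.05,9,0,0.003,0],[0.95,2.2,0.05,9,0,0.003,0],[0.95,3,0.05,9,0,0.003,0],[0.95,3,0.05,9,0,0.003,0]]]' 60
python3 -c "
from h import *
plan(.586,.0838,.229)"
```

```text
time: 22.02
tool_pos: [0.5207, 0.0836, 0.2251]
tcp_rot: [3.14, -0.0, -0.04]
wrist_force: [-24.7, 0.2, 0.8]
width: 0.155
t 22.02 pos [0.5207 0.0836 0.2251] rot [ 3.1396 -0.0003 -0.0404] F [-24.7088   0.163    0.8169] w 0.155
SHIFT [ 6.51 -0.02 -0.56] TURN [ 0.0017  0.0257 -0.0002]
```

```bash
python3 -m jog '[[[0.95,-1,0,0,0,0,0],[0.95,-2.2,0,0,0,0,0],[0.95,-2.2,0,0,0,0,0],[0.95,-2.2,0,0,0,0,0]]]' 60
python3 - <<'E'
from h import *
plan(.498,.0838,.229)
im=bot.read_camera('scene'); crop('s',260,180,380,270,6.6,'s5.png',im)
m=bot.camera_model('scene'); 
for x in (.51,.54,.58,.597): print(x,(np.array(proj(m,[x,.0838,.06]))-[260,180])*6.6)
E
```

```text
time: 22.52
tool_pos: [0.5074, 0.0839, 0.2309]
tcp_rot: [-3.141, 0.0, -0.006]
wrist_force: [-0.1, -0.0, -1.1]
width: 0.152
t 22.52 pos [0.5074 0.0839 0.2309] rot [-3.1413  0.0002 -0.006 ] F [-0.0801 -0.0097 -1.0595] w 0.152
SHIFT [-0.94  0.01  0.18] TURN [-0.0003 -0.0038 -0.0001]
0.51 [456.9938 242.7659]
0.54 [389.9569 265.6588]
0.58 [298.2967 296.8975]
0.597 [258.548  310.4216]
```

View pics/s5.png

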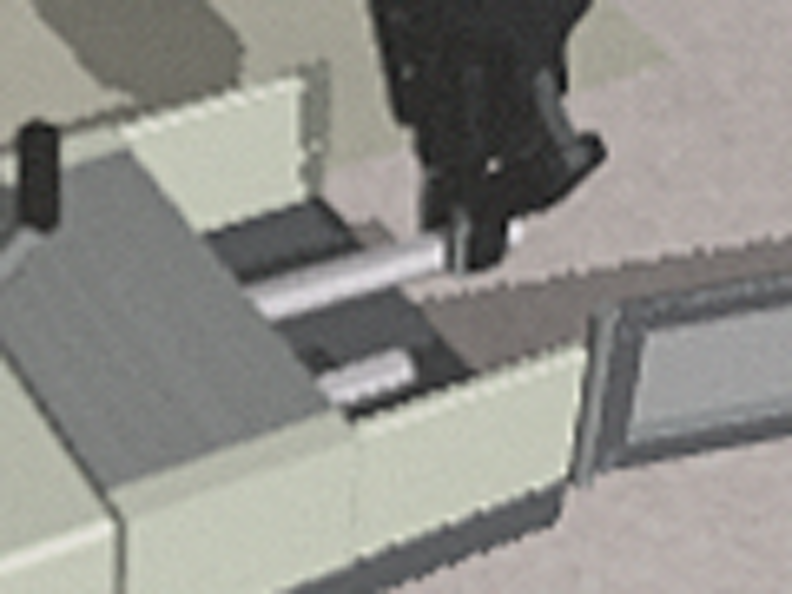

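```bash
cat > axis.py <<'E'
from h import *
import sys
y0=float(sys.argv[1]); xs=np.arange(float(sys.argv[2]),float(sys.argv[3]),.005)
acc=[bot.read_camera('scene').astype(float) for _ in range(2)]
im=np.mean(acc,0); m=bot.camera_model('scene')
# for each x along expected axis, scan along vertical z line; find bright low-saturation extent -> mid z
zs=np.arange(.035,.09,.0005); out=[]
for x in xs:
    uv=np.array([proj(m,[x,y0,z]) for z in zs],dtype=np.float32)
    p=cv2.remap(im.astype(np.float32),uv[None,:,0],uv[None,:,1],cv2.INTER_LINEAR)[0]
    g=p[:,2]-0.0
    br=g; th=(br.max()+np.median(br[:10]))/2
    k=np.where(br>th)[0]; out.append((x,zs[k].min(),zs[k].max(),zs[k].mean()))
out=np.array(out); print(out.round(4)); print('fit z=',np.polyfit(out[:,0]-xs.mean(),out[:,3],1).round(4),xs.mean())
E
python3 axis.py .1287 .568 .605; python3 axis.py .0838 .53 .585
```

```text
[[0.568  0.0485 0.065  0.0568]
 [0.573  0.0475 0.065  0.0563]
 [0.578  0.0495 0.0645 0.057 ]
 [0.583  0.048  0.065  0.0565]
 [0.588  0.052  0.0575 0.0548]
 [0.593  0.0565 0.0635 0.06  ]
 [0.598  0.039  0.042  0.0405]
 [0.603  0.039  0.0415 0.0403]]
fit z= [-0.4452  0.0528] 0.5855
[[0.53   0.0425 0.0695 0.0565]
 [0.535  0.051  0.0895 0.0703]
 [0.54   0.0525 0.0895 0.0701]
 [0.545  0.0525 0.0895 0.0651]
 [0.55   0.053  0.0895 0.0628]
 [0.555  0.053  0.0705 0.0618]
 [0.56   0.053  0.07   0.0615]
 [0.565  0.0535 0.071  0.0623]
 [0.57   0.054  0.07   0.062 ]
 [0.575  0.054  0.0715 0.0628]
 [0.58   0.0545 0.0705 0.0625]]
fit z= [-0.057   0.0634] 0.555
```

```bash
python3 -m jog '[[[0.95,0.1,0,0.15,0,-0.04,0],[0.95,0.1,0,0.15,0,-0.04,0],[0.95,0.1,0,0.15,0,-0.04,0],[0.95,0.1,0,0.15,0,-0.04,0]]]' 60
python3 axis.py .0838 .55 .58;python3 -c "
from h import *
plan(.506,.0838,.229)"
```

```text
time: 23.28
tool_pos: [0.5074, 0.0838, 0.2283]
tcp_rot: [3.141, -0.0, -0.061]
wrist_force: [-0.3, -0.0, -0.6]
width: 0.151
[[0.55   0.0495 0.0895 0.0591]
 [0.555  0.0495 0.0665 0.058 ]
 [0.56   0.0495 0.066  0.0578]
 [0.565  0.0495 0.065  0.0573]
 [0.57   0.0495 0.067  0.0583]
 [0.575  0.0495 0.064  0.0568]]
fit z= [-0.0666  0.0579] 0.5625
t 23.38 pos [0.5074 0.0838 0.2283] rot [-3.141   0.0003  0.0608] F [-0.6454 -0.3077 -0.7613] w 0.153
SHIFT [-0.14  0.   -0.06] TURN [-0.      0.0387 -0.0002]
```

```bash
python3 -m jog '[[[0.95,0.5,0,-0.02,0,0,0],[0.95,1.0,0,-0.04,0,0,0],[0.95,1.5,0,-0.06,0,0,0],[0.95,2,0,-0.08,0,0,0],[0.95,2,0,-0.08,0,0,0]]]' 60
python3 -c "
from h import *
plan(.586,.0838,.229)"
```

```text
time: 24.0
tool_pos: [0.528, 0.0838, 0.2284]
tcp_rot: [-3.141, 0.001, 0.061]
wrist_force: [0.0, 0.7, -1.0]
width: 0.156
t 24.0 pos [0.528  0.0838 0.2284] rot [-3.1409  0.0006  0.0607] F [ 0.0429  0.7297 -1.0397] w 0.156
SHIFT [ 5.79 -0.   -0.29] TURN [-0.0001  0.0387 -0.0004]
```

```bash
python3 -m jog '[[[0.95,0.9,0,-0.03,0,0,0],[0.95,1.8,0,-0.07,0,0,0],[0.95,2.7,0,-0.1,0,0,0],[0.95,3.6,0,-0.14,0,0,0],[0.95,4.5,0,-0.17,0,0,0],[0.95,5.3,0,-0.2,0,0,0],[0.95,5.8,0,-0.22,0,0,0],[0.95,5.8,0,-0.22,0,0,0]]]' 60
python3 -c "
from h import *
plan(.586,.0838,.229)"
```

```text
time: 25.0
tool_pos: [0.5858, 0.0838, 0.2282]
tcp_rot: [-3.141, 0.0, 0.061]
wrist_force: [0.5, 0.5, -0.1]
width: 0.152
t 25.0 pos [0.5858 0.0838 0.2282] rot [-3.141   0.0005  0.0612] F [ 0.5204  0.5142 -0.1071] w 0.152
SHIFT [ 0.01 -0.   -0.08] TURN [-0.      0.039  -0.0003]
```

```bash
python3 -m jog '[[[0.95,0.3,0,-0.01,0,0,0],[0.95,0.5,0,-0.02,0,0,0],[0.95,0.8,0,-0.03,0,0,0],[0.95,0.8,0,-0.03,0,0,0]]]' 60
python3 -c "
from h import *
plan(.586,.0838,.229)"
```

```text
time: 25.5
tool_pos: [0.592, 0.0838, 0.2273]
tcp_rot: [3.141, -0.0, -0.069]
wrist_force: [-5.3, -0.5, 0.4]
width: 0.149
t 25.5 pos [0.592  0.0838 0.2273] rot [ 3.1406 -0.0003 -0.0695] F [-5.3393 -0.4824  0.3894] w 0.149
SHIFT [-0.61 -0.   -0.14] TURN [ 0.0003  0.0442 -0.0002]
```

Contact beginning at the expected depth; a little more push to confirm the stop.

```bash
python3 -m jog '[[[0.95,0.2,0,-0.01,0,0,0],[0.95,0.3,0,-0.01,0,0,0],[0.95,0.3,0,-0.01,0,0,0]]]' 60
python3 -c "
from h import *
plan(.586,.0838,.229)"
python3 -m jog '[[[0.65,-0.3,0,0,0,0,0],[0.65,-0.3,0,0,0,0,0],[0.65,-0.3,0,0,0,0,0],[0.65,-0.3,0,-4,0,0.03,0],[0.65,-0.3,0,-9,0,0.044,0],[0.5,-5,0,-14,0,0.044,0],[0.5,-10,0,-16,0,0.044,0],[0.5,-10,0,-16,0,0.044,0]]]' 60
python3 - <<'E'
from h import *
plan(.40,-.265,.39)
im=bot.read_camera('wrist'); cv2.imwrite('pics/w12.png',im[:,:,::-1])
m=bot.camera_model('wrist'); np.savez('cam_w12.npz',**m)
for x in (.561,): print(proj(m,[x,.1287,.066]),proj(m,[x,.0838,.066]))
E
```

```text
time: 25.88
tool_pos: [0.5931, 0.0838, 0.2264]
tcp_rot: [3.14, -0.0, -0.079]
wrist_force: [-10.6, 0.4, 3.5]
width: 0.154
t 25.88 pos [0.5931 0.0838 0.2264] rot [ 3.1401 -0.0002 -0.0789] F [-10.6026   0.3589   3.4982] w 0.154
SHIFT [-0.73  0.   -0.23] TURN [ 0.0005  0.0503 -0.0001]
time: 26.88
tool_pos: [0.5013, 0.0839, 0.3956]
tcp_rot: [-3.141, -0.0, -0.017]
wrist_force: [0.6, 0.6, 0.1]
width: 0.5
t 26.88 pos [0.5013 0.0839 0.3956] rot [-3.1408 -0.0004 -0.0174] F [0.6387 0.5654 0.0522] w 0.5
SHIFT [-10.15  34.89   0.42] TURN [-0.0008 -0.011   0.0003]
(np.float64(225.61617310061058), np.float64(127.71333256175008)) (np.float64(279.4705701652779), np.float64(127.66719044366126))
```

View pics/w12.png

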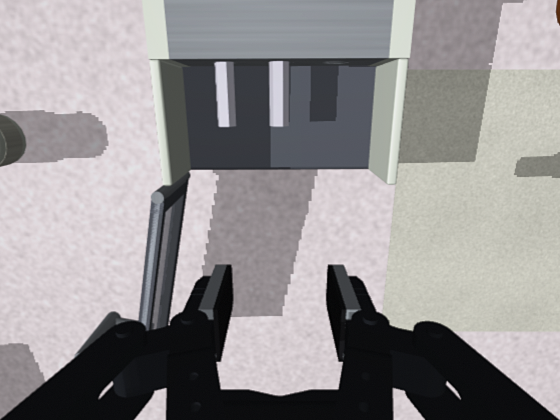

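```bash
python3 -m jog '[[[0.5,-10.1,34.9,0.4,0,-0.011,0],[0.5,-10.1,34.9,0.4,0,-0.011,0],[0.5,-10.1,34.9,0.4,0,-0.011,0],[0.5,-10.1,34.9,0.4,0,-0.011,0],[0.5,-10.1,34.9,0.4,0,-0.011,0],[0.5,-10.1,34.9,0.4,0,-0.011,0],[0.5,-10.1,34.9,0.4,0,-0.011,0],[0.5,-10.1,34.9,0.4,0,-0.011,0]]]' 60
python3 bars.py w13.png; python3 -c "
from h import *
plan(.4,-.265,.4)"
```

```text
time: 27.92
tool_pos: [0.4022, -0.2655, 0.3864]
tcp_rot: [-3.14, 0.002, 0.011]
wrist_force: [0.0, -0.4, -0.2]
width: 0.502
px [328.  97.] [ 14.4 133.3] ends [ 0.5342 -0.3094] [ 0.4154 -0.3119] len 0.1189 ctr [ 0.4748 -0.3106] yaw 0.0211
t 27.98 pos [ 0.4023 -0.2648  0.3866] rot [-3.1402 -0.0002  0.011 ] F [-0.3522 -0.256   0.4332] w 0.499
SHIFT [-0.24  0.02 -1.34] TURN [-0.0014  0.007   0.0001]
```

View pics/w13.png

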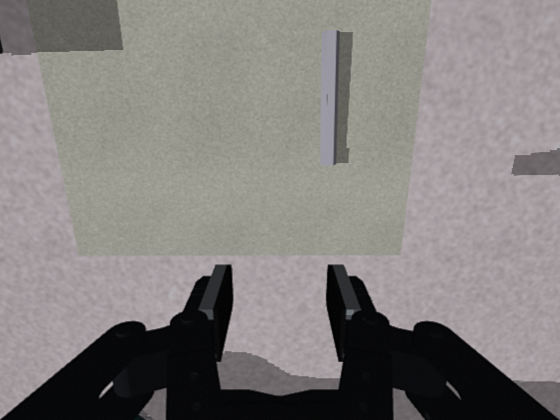

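```bash
python3 -c "
from h import *
plan(.4378,-.3118,.178,.026)"
```

```text
t 27.98 pos [ 0.4023 -0.2648  0.3866] rot [-3.1402 -0.0002  0.011 ] F [-0.3522 -0.256   0.4332] w 0.499
SHIFT [ 3.69  4.73 20.83] TURN [-0.0015  0.007  -0.0259]
```

```bash
python3 -m jog '[[[0.5,2,2.5,5,0,0.007,-0.026],[0.5,3.6,4.7,10,0,0.007,-0.026],[0.5,3.6,4.7,15,0,0.007,-0.026],[0.5,3.6,4.7,19,0,0.007,-0.026],[0.5,3.6,4.7,20,0,0.007,-0.026],[0.5,3.6,4.7,20,0,0.007,-0.026],[0.5,3.6,4.7,20,0,0.007,-0.026]]]' 60
python3 -c "
from h import *
plan(.4378,-.3118,.178,.026)"
```

```text
time: 28.85
tool_pos: [0.4379, -0.3125, 0.1894]
tcp_rot: [3.139, 0.042, 0.006]
wrist_force: [-0.1, 0.5, 0.1]
width: 0.5
t 28.85 pos [ 0.4379 -0.3125  0.1894] rot [3.139  0.0418 0.0064] F [-0.1481  0.5444  0.1289] w 0.5
SHIFT [-0.01 -0.08  1.14] TURN [ 0.0024 -0.004   0.0006]
```

```bash
python3 -m jog '[[[0.5,0,-0.08,0.8,0,0,0],[0.5,0,-0.08,0.9,0,-0.003,0],[0.5,0,-0.08,0.9,0,-0.003,0],[0.95,0,-0.08,0.9,0,-0.003,0],[0.95,0,-0.08,0.9,0,-0.003,0],[0.95,0,-0.08,0.9,0,-0.003,0],[0.95,0,-0.08,0.9,0,-0.003,0],[0.95,0,-0.08,0.9,0,-0.003,0]]]' 60
python3 look.py w14.png
```

```text
time: 29.85
tool_pos: [0.4367, -0.3116, 0.1787]
tcp_rot: [3.141, 0.041, -0.002]
wrist_force: [-0.4, -1.2, 5.2]
width: 0.15
t 29.9 pos [ 0.4367 -0.3116  0.1787] rot [ 3.1408  0.0407 -0.0024] F [-0.2904 -0.5135  6.006 ] w 0.152
SHIFT [ -0.84 -33.18 -18.15] TURN [0.0005 0.0016 0.0259]
port pred (np.float64(-2231.34811061148), np.float64(-681.9949663692742))
port pred (np.float64(-2630.820768620824), np.float64(-712.8888202497906))
port pred (np.float64(-3056.945425819977), np.float64(-746.989750420086))
```

View pics/w14.png

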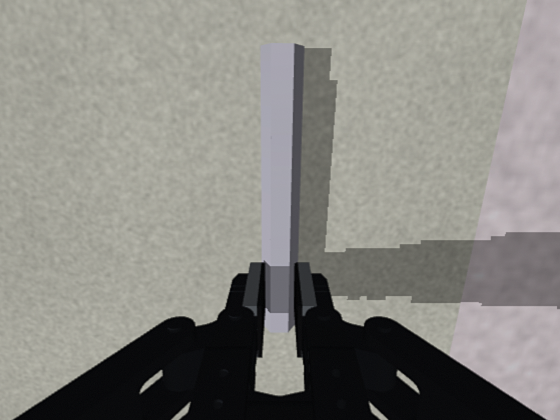

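```bash
python3 -c "
from h import *
plan(.497,.0388,.32)"
```

```text
t 29.9 pos [ 0.4367 -0.3116  0.1787] rot [ 3.1408  0.0407 -0.0024] F [-0.2904 -0.5135  6.006 ] w 0.152
SHIFT [  6.91 -34.86 -14.16] TURN [0.0005 0.0016 0.0259]
```

```bash
python3 -m jog '[[[0.95,0,0,-3,0,0,0],[0.95,0,0,-8,0,0,0.026],[0.95,1,-4,-13,0,0,0.026],[0.95,2,-9,-14.2,0,0,0.026],[0.95,3,-15,-14.2,0,0,0.026],[0.95,4,-21,-14.2,0,0,0.026],[0.95,5,-27,-14.2,0,0,0.026],[0.95,6,-33,-14.2,0,0,0.026],[0.95,6.9,-34.9,-14.2,0,0,0.026],[0.95,6.9,-34.9,-14.2,0,0,0.026],[0.95,6.9,-34.9,-14.2,0,0,0.026]]]' 60
python3 look.py w15.png; python3 -c "
from h import *
plan(.497,.0388,.231)"
```

```text
time: 31.28
tool_pos: [0.4964, 0.0389, 0.3195]
tcp_rot: [3.141, -0.0, -0.005]
wrist_force: [0.4, 1.3, -0.1]
width: 0.151
t 31.32 pos [0.4964 0.0386 0.3196] rot [ 3.1413 -0.0016 -0.005 ] F [ 0.7453  0.3796 -0.1702] w 0.149
SHIFT [-7.65  1.87 -4.01] TURN [ 0.0003  0.0032 -0.001 ]
port pred (np.float64(278.7183240053752), np.float64(35.75685421782853))
port pred (np.float64(202.60918637510693), np.float64(35.842384047166206))
port pred (np.float64(126.4747384311973), np.float64(35.903082489587234))
t 31.32 pos [0.4964 0.0386 0.3196] rot [ 3.1413 -0.0016 -0.005 ] F [ 0.7453  0.3796 -0.1702] w 0.149
SHIFT [ 0.09 -0.03  8.86] TURN [ 0.0003  0.0032 -0.001 ]
```

View pics/w15.png

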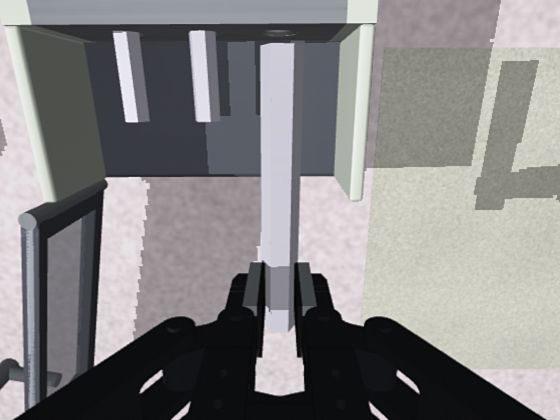

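Bar tip (280,42) is aligned with port 2 (279,35); descend and check level in the scene view.

```bash
python3 -m jog '[[[0.95,0,0,4,0,0.003,0],[0.95,0,0,8,0,0.003,0],[0.95,0,0,8.8,0,0.003,0],[0.95,0,0,8.8,0,0.003,0],[0.95,0,0,8.8,0,0.003,0]]]' 60
python3 axis.py .0388 .53 .58;python3 -c "
from h import *
plan(.497,.0388,.231)"
```

```text
time: 31.95
tool_pos: [0.4978, 0.039, 0.234]
tcp_rot: [-3.141, 0.001, -0.007]
wrist_force: [0.3, -0.8, -1.3]
width: 0.149
[[0.53   0.043  0.0665 0.0565]
 [0.535  0.0515 0.0685 0.06  ]
 [0.54   0.052  0.0685 0.0603]
 [0.545  0.0525 0.0895 0.0648]
 [0.55   0.052  0.0895 0.0703]
 [0.555  0.0525 0.0895 0.0703]
 [0.56   0.052  0.0895 0.0693]
 [0.565  0.0525 0.0895 0.0701]
 [0.57   0.0525 0.0895 0.0698]
 [0.575  0.0525 0.0895 0.0701]]
fit z= [0.3087 0.0661] 0.5525
t 32.05 pos [0.4976 0.0392 0.234 ] rot [-3.1415  0.0007 -0.0068] F [ 1.0024 -0.0681 -0.147 ] w 0.149
SHIFT [-0.07  0.04  0.3 ] TURN [-0.0001 -0.0043 -0.0004]
```

```bash
python3 -m jog '[[[0.95,0,0.03,0.3,0,-0.004,0],[0.95,0,0.03,0.3,0,-0.004,0],[0.95,0.7,0.03,0.3,0,-0.004,0],[0.95,1.4,0.03,0.3,0,-0.004,0],[0.95,2.1,0.03,0.3,0,-0.004,0],[0.95,2.8,0.03,0.3,0,-0.004,0],[0.95,2.8,0.03,0.3,0,-0.004,0]]]' 60
python3 -c "
from h import *
plan(.585,.0388,.231)"
```

```text
time: 32.92
tool_pos: [0.5249, 0.0392, 0.2287]
tcp_rot: [-3.141, -0.0, 0.006]
wrist_force: [-0.8, 2.0, 1.8]
width: 0.15
t 32.92 pos [0.5249 0.0392 0.2287] rot [-3.1412 -0.      0.0059] F [-0.7755  1.9633  1.8175] w 0.15
SHIFT [ 6.01  0.04 -0.25] TURN [-0.0004  0.0037  0.    ]
```

```bash
python3 -m jog '[[[0.95,0.9,0.03,-0.1,0,0,0],[0.95,1.8,0.03,-0.1,0,0,0],[0.95,2.7,0.03,-0.1,0,0,0],[0.95,3.6,0.03,-0.1,0,0,0],[0.95,4.5,0.03,-0.1,0,0,0],[0.95,5.3,0.03,-0.1,0,0,0],[0.95,5.3,0.03,-0.1,0,0,0]]]' 60
python3 -c "
from h import *
plan(.585,.0388,.231)"
python3 -m jog '[[[0.95,0.3,0,0,0,0,0],[0.95,0.5,0,0,0,0,0],[0.95,0.8,0,0,0,0,0],[0.95,0.8,0,0,0,0,0]]]' 60
```

```text
time: 33.8
tool_pos: [0.5788, 0.0387, 0.2304]
tcp_rot: [-3.141, 0.0, 0.001]
wrist_force: [1.6, 1.1, 0.6]
width: 0.15
t 33.8 pos [0.5788 0.0387 0.2304] rot [-3.1415  0.0003  0.0013] F [1.6402 1.0915 0.6218] w 0.15
SHIFT [ 0.62 -0.01 -0.06] TURN [-0.0001  0.0008 -0.0002]
time: 34.3
tool_pos: [0.5843, 0.0388, 0.2298]
tcp_rot: [-3.141, 0.0, 0.012]
wrist_force: [-7.7, 1.5, 7.2]
width: 0.148
```

```bash
python3 -m jog '[[[0.95,0.2,0,0,0,0,0],[0.95,0.3,0,0,0,0,0],[0.95,0.3,0,0,0,0,0]]]' 60
python3 -m jog '[[[0.65,-0.3,0,0,0,0,0],[0.65,-0.3,0,0,0,0,0],[0.65,-0.3,0,0,0,0,0],[0.65,-0.3,0,-4,0,0,0],[0.65,-0.3,0,-9,0,0,0],[0.65,-5,0,-14,0,0,0],[0.65,-9,-4,-16,0,0,0],[0.65,-9,-4.5,-16,0,0,0],[0.65,-9,-4.5,-16,0,0,0]]]' 60
python3 - <<'E'
from h import *
plan(.45,.084,.39)
im=bot.read_camera('wrist'); cv2.imwrite('pics/w16.png',im[:,:,::-1])
m=bot.camera_model('wrist'); np.savez('cam_w16.npz',**m)
for x in (.561,): print(proj(m,[x,.1287,.066]),proj(m,[x,.0838,.066]),proj(m,[x,.0388,.066]))
E
```

```text
time: 34.67
tool_pos: [0.5854, 0.0388, 0.2295]
tcp_rot: [-3.142, 0.0, 0.022]
wrist_force: [-14.6, 2.4, 13.0]
width: 0.152
time: 35.8
tool_pos: [0.4994, 0.084, 0.3903]
tcp_rot: [3.141, 0.002, -0.003]
wrist_force: [0.7, -0.8, -0.4]
width: 0.352
t 35.8 pos [0.4994 0.084  0.3903] rot [ 3.1413  0.0016 -0.0027] F [ 0.6881 -0.8188 -0.3742] w 0.352
SHIFT [-4.94 -0.01  0.04] TURN [0.0003 0.0017 0.001 ]
(np.float64(223.39783490914914), np.float64(119.28125104567147)) (np.float64(278.623759870703), np.float64(119.24203801323239)) (np.float64(333.9695686309129), np.float64(119.19586879623746))
```

View pics/w16.png

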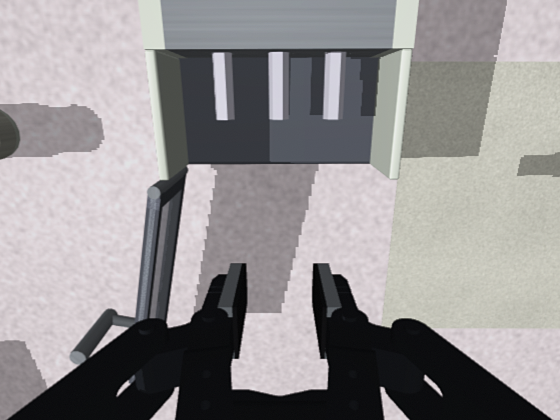

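```bash
python3 -m jog '[[[0.5,6,0,0,0,0,0],[0.5,12,0,0,0,0,0],[0.5,12,0,0,0,0,0],[0.5,12,0,0,0,0,0]]]' 60
python3 - <<'E'
from h import *
plan(.60,.084,.39)
im=bot.read_camera('wrist'); cv2.imwrite('pics/w17.png',im[:,:,::-1])
m=bot.camera_model('wrist'); np.savez('cam_w17.npz',**m)
print(proj(m,[.668,.043,.145]),proj(m,[.726,.084,.11]))
E
```

```text
time: 36.35
tool_pos: [0.6196, 0.0829, 0.3875]
tcp_rot: [3.141, -0.002, -0.011]
wrist_force: [-0.1, -0.0, -0.6]
width: 0.496
t 36.35 pos [0.6196 0.0829 0.3875] rot [ 3.141  -0.0019 -0.0113] F [-0.1304 -0.0155 -0.6494] w 0.496
SHIFT [-1.96 -0.11 -0.24] TURN [ 0.0006  0.0072 -0.0012]
(np.float64(345.05538134681626), np.float64(148.41538408895573)) (np.float64(277.25998495914956), np.float64(50.2450632481447))
```

View pics/w17.png

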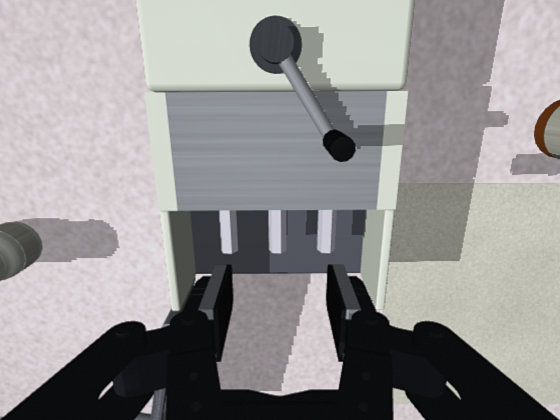

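Run:
```python
from h import *
m=dict(np.load('cam_w17.npz'));t=bot.camera_model('top'); s=bot.camera_model('scene')
im=cv2.imread('pics/w17.png')[:,:,::-1]; crop('w',240,10,380,170,3.7,'w17c.png',im)
kt=(222/3.3+195,292/3.3+90); ks=(297/3.1+170,246/3.1+120)
print(tri([m,t,s],[(342,148),kt,ks]),tri([m,s],[(342,148),ks]),tri([m,t],[(342,148),kt]))
for z in (.14,.145): print(onplane(m,342,148,z))
for z in (.10,.11,.12): print('hub',onplane(m,275,43,z), onplane(t,245.6,157.3,z))
print(tri([m,t],[(275,43),(245.6,157.3)]))
```

```text
[0.6677 0.0438 0.1431] [0.6682 0.0447 0.1444] [0.6677 0.0437 0.1403]
[0.6675 0.044  0.14  ]
[0.6683 0.0449 0.145 ]
hub [0.7315 0.0855 0.1   ] [0.7272 0.0828 0.1   ]
hub [0.7303 0.0854 0.11  ] [0.7249 0.0821 0.11  ]
hub [0.729  0.0853 0.12  ] [0.7225 0.0815 0.12  ]
[0.7365 0.0856 0.0594]
```

View pics/w17c.png

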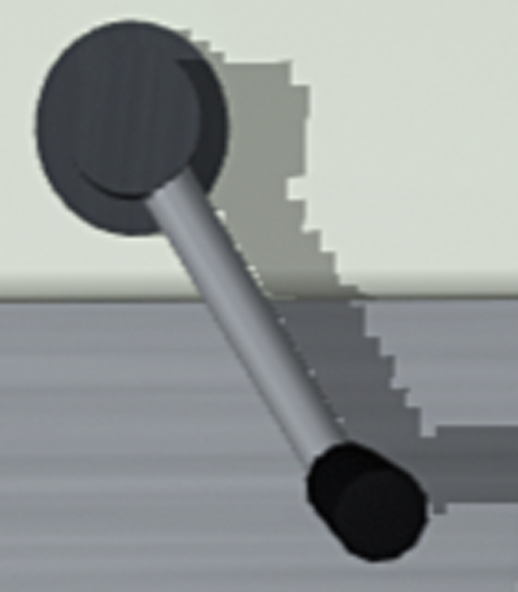

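Run:
```python
from h import *
plan(.668,.0443,.33);plan(.668,.0443,.286)
for f in np.arange(.1,1.5,.1):
    print(round(f,2),((np.cos(.574)-np.cos(f-.574))*7.5).round(2), (-(np.sin(f-.574)+np.sin(.574))*7.5).round(2))
```

```text
t 36.4 pos [0.6189 0.0831 0.3883] rot [ 3.1411 -0.0014 -0.0094] F [ 0.4579 -0.0524  0.4584] w 0.5
SHIFT [4.94 3.87 5.8 ] TURN [ 0.0004  0.006  -0.0009]
t 36.4 pos [0.6189 0.0831 0.3883] rot [ 3.1411 -0.0014 -0.0094] F [ 0.4579 -0.0524  0.4584] w 0.5
SHIFT [ 4.97  3.87 10.2 ] TURN [ 0.0004  0.006  -0.0009]
0.1 -0.38 -0.65
0.2 -0.68 -1.33
0.3 -0.92 -2.04
0.4 -1.09 -2.77
0.5 -1.18 -3.52
0.6 -1.2 -4.27
0.7 -1.14 -5.01
0.8 -1.01 -5.75
0.9 -0.81 -6.47
1.0 -0.53 -7.17
1.1 -0.19 -7.84
1.2 0.22 -8.47
1.3 0.69 -9.05
1.4 1.21 -9.59
```

```bash
python3 -m jog '[[[0.5,3,3,3,0,0.006,0],[0.5,4.9,3.9,6,0,0.006,0],[0.5,4.9,3.9,8,0,0.006,0],[0.5,4.9,3.9,8,0,0.006,0],[0.5,4.9,3.9,8,0,0.006,0]]]' 30
python3 - <<'E'
from h import *
plan(.668,.0443,.286)
im=bot.read_camera('wrist'); cv2.imwrite('pics/w18.png',im[:,:,::-1])
E
```

```text
time: 37.02
tool_pos: [0.6674, 0.0452, 0.3111]
tcp_rot: [-3.141, -0.001, -0.007]
wrist_force: [-0.0, 0.4, -0.1]
width: 0.497
t 37.02 pos [0.6674 0.0452 0.3111] rot [-3.1414 -0.0007 -0.0065] F [-0.0066  0.3714 -0.1361] w 0.497
SHIFT [0.05 0.09 2.51] TURN [-0.0002 -0.0042  0.0005]
```

View pics/w18.png

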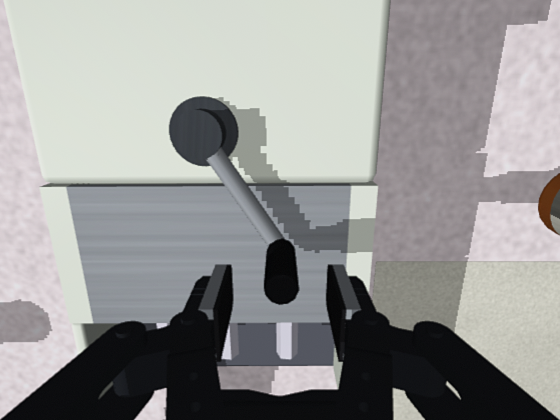

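Knob (281,280) is centred between the fingers; descend and grip.

```bash
python3 -m jog '[[[0.5,0.05,0.05,1.2,0,-0.003,0],[0.5,0.05,0.05,2.3,0,-0.003,0],[0.5,0.05,0.05,2.3,0,-0.003,0],[0.9,0.05,0.05,2.3,0,-0.003,0],[0.9,0.05,0.05,2.3,0,-0.003,0],[0.9,0.05,0.05,2.3,0,-0.003,0],[0.9,0.05,0.05,2.3,0,-0.003,0]]]' 30
python3 - <<'E'
from h import *
plan(.668,.0443,.286)
im=bot.read_camera('wrist'); cv2.imwrite('pics/w19.png',im[:,:,::-1])
E
```

```text
time: 37.95
tool_pos: [0.6686, 0.0442, 0.287]
tcp_rot: [-3.141, 0.0, -0.001]
wrist_force: [0.4, -0.0, 0.3]
width: 0.178
t 37.95 pos [0.6686 0.0442 0.287 ] rot [-3.1415  0.0003 -0.0009] F [ 0.3905 -0.0142  0.2511] w 0.178
SHIFT [-0.06 -0.01  0.1 ] TURN [-0.0001 -0.0005 -0.0002]
```

View pics/w19.png

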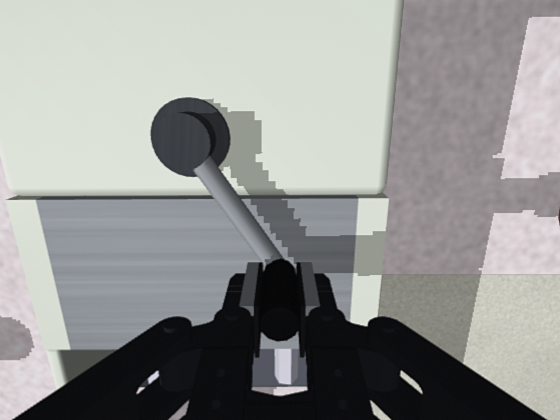

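```bash
python3 -m jog '[[[0.9,-0.4,-0.7,0,0,0,0],[0.9,-0.7,-1.3,0,0,0,0],[0.9,-0.9,-2,0,0,0,0],[0.9,-1.1,-2.8,0,0,0,0],[0.9,-1.2,-3.5,0,0,0,0],[0.9,-1.2,-4.3,0,0,0,0],[0.9,-1.1,-5,0,0,0,0],[0.9,-1,-5.8,0,0,0,0],[0.9,-0.8,-6.5,0,0,0,0],[0.9,-0.5,-7.2,0,0,0,0],[0.9,-0.2,-7.8,0,0,0,0],[0.9,-0.2,-7.8,0,0,0,0]]]' 30
python3 - <<'E'
from h import *
plan(.668,.0443,.286)
im=bot.read_camera('wrist'); cv2.imwrite('pics/w20.png',im[:,:,::-1])
E
```

```text
time: 39.5
tool_pos: [0.6662, 0.1232, 0.2867]
tcp_rot: [-3.14, -0.0, 0.002]
wrist_force: [-4.5, 0.5, 2.2]
width: 0.177
t 39.5 pos [0.6662 0.1232 0.2867] rot [-3.1405 -0.0004  0.0015] F [-4.5127  0.485   2.1931] w 0.177
SHIFT [0.17 7.89 0.06] TURN [-0.0011  0.001   0.0002]
```

View pics/w20.png

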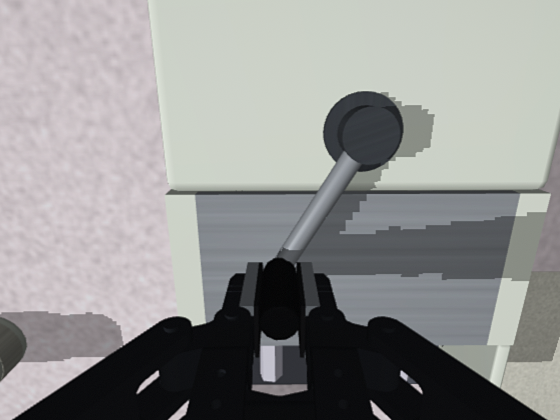

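```bash
python3 -m jog '[[[0.9,0.4,-0.6,0,0,0,0],[0.9,0.9,-1.2,0,0,0,0],[0.9,1.4,-1.7,0,0,0,0],[0.9,1.7,-2,0,0,0,0],[0.9,1.7,-2,0,0,0,0]]]' 30
python3 - <<'E'
from h import *
plan(.668,.0443,.286)
s=bot.read_state()['tool_pos']; v=s[:2]-np.array([.731,.085]); print('angle',np.arctan2(v[1],-v[0])+.574,np.linalg.norm(v))
E
```

```text
time: 40.17
tool_pos: [0.6786, 0.1362, 0.2861]
tcp_rot: [3.128, 0.001, -0.031]
wrist_force: [-27.6, -25.8, 19.4]
width: 0.172
t 40.17 pos [0.6786 0.1362 0.2861] rot [ 3.1276  0.0007 -0.0311] F [-27.6397 -25.7913  19.3583] w 0.172
SHIFT [-1.06  9.19  0.16] TURN [0.0138 0.0199 0.0005]
angle 1.348074092487336 0.07327543977174847
```

```bash
python3 -m jog '[[[0.9,-0.3,0.3,0,0,0,0],[0.65,-0.3,0.3,0,0,0,0],[0.65,-0.3,0.3,0,0,0,0],[0.65,-0.3,0.3,-3,0,0,0],[0.65,-0.3,0.3,-7,0,0,0],[0.65,-5,0,-11,0,0,0],[0.65,-5,-0,-11,0,0,0],[0.65,-5,0,-11,0,0,0]]]' 30
python3 - <<'E'
from h import *
plan(.62,.09,.39)
m=bot.camera_model('wrist');im=bot.read_camera('wrist'); cv2.imwrite('pics/w21.png',im[:,:,::-1])
im=bot.read_camera('top'); crop('t',170,90,310,340,2.3,'t21.png',im)
print([proj(m,[.561,y,.066]) for y in (.1287,.0838,.0388)])
E
```

```text
time: 41.18
tool_pos: [0.6338, 0.1428, 0.3968]
tcp_rot: [-3.141, -0.001, -0.003]
wrist_force: [-0.4, -0.8, -0.2]
width: 0.35
t 41.17 pos [0.6338 0.1428 0.3968] rot [-3.1412 -0.0011 -0.0026] F [-0.4427 -0.823  -0.2172] w 0.35
SHIFT [-1.39  5.28  0.67] TURN [-0.0004 -0.0017  0.0007]
[(np.float64(294.0804212310353), np.float64(265.4147525351145)), (np.float64(341.09318881551786), np.float64(265.4127253579776)), (np.float64(388.22971069956634), np.float64(265.413679147688))]
```

View pics/w21.png

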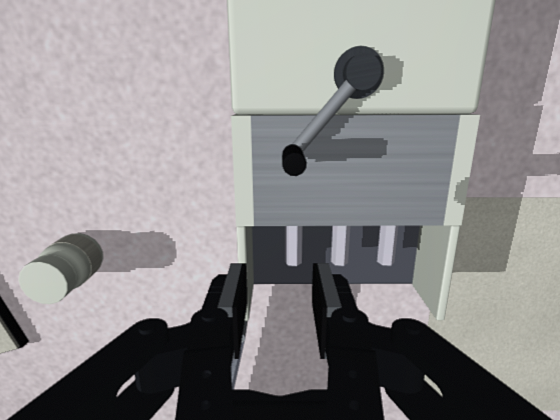

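View pics/t21.png

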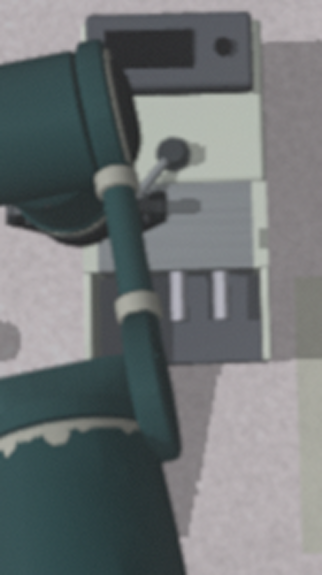

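Run:
```python
from h import *
m=bot.camera_model('wrist')
k=onplane(m,293.5,159.5,.143); p=onplane(m,361,67,.115); print(k,p)
o=np.array([.668,.0443])
for pv in ([.731,.085],p[:2]):
    a=np.arctan2(*(o-pv)[::-1]); b=np.arctan2(*(k[:2]-pv)[::-1]); print((a-b)%6.283, np.linalg.norm(k[:2]-pv),np.linalg.norm(o-pv))
print(2*np.arcsin(np.linalg.norm(k[:2]-o)/.15))
plan(.38,.245,.39)
```

```text
[0.6756 0.1331 0.143 ] [0.7321 0.0881 0.115 ]
1.2889067930161202 0.07338371341329622 0.07500326659552899
1.2730494380755681 0.07223213135821838 0.07758265847006757
1.2731312318129395
t 41.27 pos [0.6338 0.1423 0.395 ] rot [ 3.1413  0.0001 -0.0029] F [ 0.5457 -0.1071 -0.3229] w 0.351
SHIFT [-25.38 -10.27   0.54] TURN [0.0003 0.0019 0.0001]
```

```bash
python3 -c "
from h import *
plan(.676,.1335,.287)"
python3 -m jog '[[[0.65,3,0.7,3,0,0,0],[0.65,4.2,0.9,7,0,0,0],[0.65,4.2,0.9,10,0,0,0],[0.65,4.2,0.9,10.8,0,0,0],[0.65,4.2,0.9,10.8,0,0,0],[0.9,4.2,0.9,10.8,0,0,0],[0.9,4.2,0.9,10.8,0,0,0],[0.9,4.2,0.9,10.8,0,0,0]]]' 30
python3 -c "
from h import *
plan(.676,.1335,.287)"
```

```text
t 41.27 pos [0.6338 0.1423 0.395 ] rot [ 3.1413  0.0001 -0.0029] F [ 0.5457 -0.1071 -0.3229] w 0.351
SHIFT [ 4.24  0.88 10.79] TURN [0.0003 0.0019 0.0001]
time: 42.28
tool_pos: [0.676, 0.1333, 0.2902]
tcp_rot: [-3.141, 0.0, -0.005]
wrist_force: [2.2, 0.6, 0.2]
width: 0.172
t 42.27 pos [0.676  0.1333 0.2902] rot [-3.1412  0.0002 -0.0045] F [2.1969 0.5685 0.2245] w 0.172
SHIFT [-0.   -0.02  0.32] TURN [-0.0004 -0.0029 -0.0001]
```

```bash
python3 -m jog '[[[0.9,0.2,-0.2,0,0,0,0],[0.9,0.4,-0.4,0,0,0,0],[0.9,0.5,-0.45,0,0,0,0],[0.9,0.5,-0.45,0,0,0,0]]]' 30
python3 -m jog '[[[0.65,0,0,0,0,0,0],[0.65,0,0,0,0,0,0],[0.65,0,0,0,0,0,0],[0.65,0,0,-3,0,0,0],[0.65,0,0,-7,0,0,0],[0.65,-4.5,0,-11,0,0,0],[0.65,-4.5,0,-11,0,0,0],[0.65,-4.5,0,-11,0,0,0]]]' 30
python3 - <<'E'
from h import *
plan(.38,.245,.39)
m=bot.camera_model('wrist');im=bot.read_camera('wrist'); cv2.imwrite('pics/w22.png',im[:,:,::-1]); np.savez('cam_w22.npz',**m)
crop('w',220,20,400,180,3.6,'w22c.png',im)
E
```

```text
time: 42.78
tool_pos: [0.6782, 0.1348, 0.29]
tcp_rot: [3.135, 0.0, -0.014]
wrist_force: [-14.0, -12.3, 11.2]
width: 0.174
time: 43.78
tool_pos: [0.6355, 0.138, 0.3986]
tcp_rot: [-3.141, -0.0, -0.001]
wrist_force: [0.4, 0.6, 0.2]
width: 0.354
t 43.77 pos [0.6355 0.138  0.3986] rot [-3.1415 -0.0004 -0.001 ] F [0.3647 0.5606 0.2121] w 0.354
SHIFT [-25.55 -10.71   0.85] TURN [-0.0001 -0.0006  0.0003]
```

View pics/w22c.png

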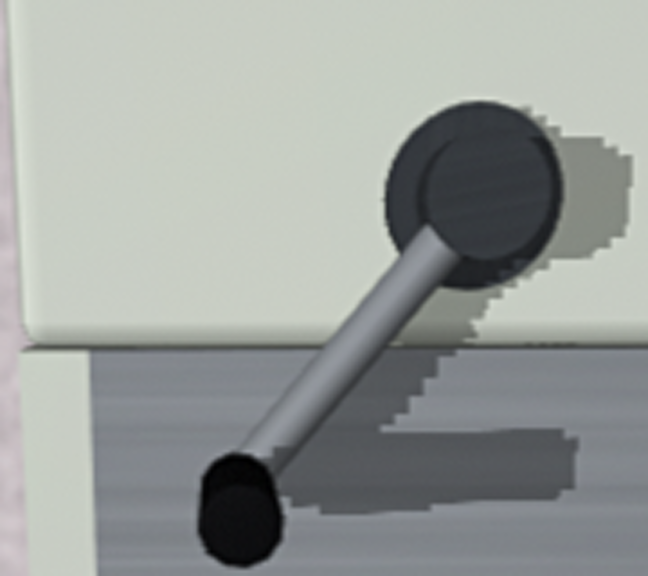

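Run:
```python
from h import *
m=dict(np.load('cam_w22.npz'));m0=dict(np.load('cam_w17.npz'))
k=onplane(m,220+240/3.6,20+525/3.6,.143);k0=onplane(m0,240+380/3.7,10+512/3.7,.143); print(k,k0,2*np.arcsin(np.linalg.norm((k-k0)[:2])/.15))
# arm axis directions at z~.105
def L(m,a,b,z=.105):
    A=onplane(m,*a,z);B=onplane(m,*b,z); v=(A-B)[:2]; return np.arctan2(v[1],v[0])
a0=L(m0,(240+335/3.7,10+440/3.7),(240+175/3.7,10+190/3.7))
a1=L(m,(220+265/3.6,20+458/3.6),(220+440/3.6,20+243/3.6))
print(a0,a1,(a0-a1)%6.283)
```

```text
[0.6731 0.1331 0.143 ] [0.6677 0.0441 0.143 ] 1.2734623568231038
-2.5317978888612513 2.4623207994062524 1.2888813117324966
```

```bash
python3 -m jog '[[[0.55,-27,-10.7,0,0,0,0],[0.55,-27,-10.7,0,0,0,0],[0.55,-27,-10.7,0,0,0,0],[0.55,-27,-10.7,0,0,0,0],[0.55,-27,-10.7,0,0,0,0],[0.55,-27,-10.7,0,0,0,0],[0.55,-27,-10.7,0,0,0,0]]]' 30
python3 - <<'E'
from h import *
plan(.379,.248,.30)
m=bot.camera_model('wrist');im=bot.read_camera('wrist'); cv2.imwrite('pics/w23.png',im[:,:,::-1]); np.savez('cam_w23.npz',**m)
print(proj(m,[.379,.248,.128]))
E
```

```text
time: 44.7
tool_pos: [0.3661, 0.2449, 0.3979]
tcp_rot: [3.141, 0.001, -0.001]
wrist_force: [-0.4, -0.4, 0.2]
width: 0.451
t 44.7 pos [0.3661 0.2449 0.3979] rot [ 3.1407  0.0005 -0.001 ] F [-0.4075 -0.4186  0.1692] w 0.451
SHIFT [ 1.3  -0.32  9.79] TURN [0.0009 0.0006 0.0003]
(np.float64(274.4082715164796), np.float64(195.81746882350808))
```

View pics/w23.png

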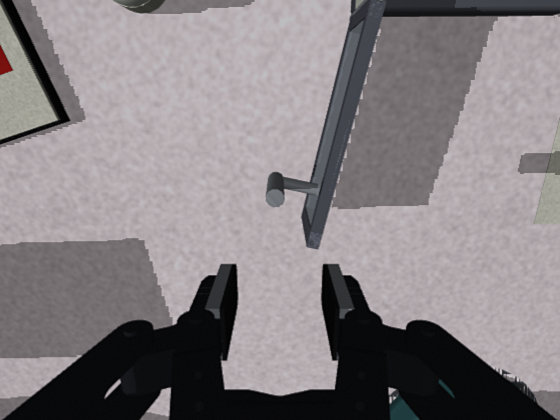

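```bash
python3 -c "
from h import *
plan(.379,.2475,.277)"
python3 -m jog '[[[0.72,1.3,-0.2,2,0,0,0],[0.72,1.3,-0.2,5,0,0,0],[0.72,1.3,-0.2,9,0,0,0],[0.72,1.3,-0.2,12,0,0,0],[0.72,1.3,-0.2,12,0,0,0],[0.9,1.3,-0.2,12,0,0,0],[0.9,1.3,-0.2,12,0,0,0],[0.9,1.3,-0.2,12,0,0,0]]]' 30
python3 - <<'E'
from h import *
plan(.379,.2475,.277)
im=bot.read_camera('wrist'); cv2.imwrite('pics/w24.png',im[:,:,::-1])
E
```

```text
t 44.75 pos [0.3665 0.2447 0.3981] rot [ 3.1408 -0.001  -0.0009] F [ 0.1161 -0.5906  0.7508] w 0.45
SHIFT [ 1.26 -0.29 12.11] TURN [ 0.0008  0.0006 -0.0006]
time: 45.75
tool_pos: [0.3788, 0.2464, 0.2788]
tcp_rot: [3.141, -0.0, 0.002]
wrist_force: [3.6, -0.8, -12.9]
width: 0.149
t 45.75 pos [0.3788 0.2464 0.2788] rot [ 3.1411 -0.      0.0021] F [  3.6432  -0.8446 -12.8719] w 0.149
SHIFT [ 0.02 -0.11  0.18] TURN [ 0.0005 -0.0013 -0.    ]
```

View pics/w24.png

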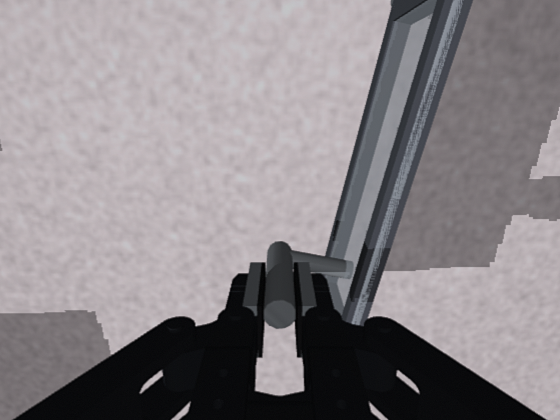

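```bash
python3 -m jog '[[[0.9,-0.9,2.1,0,0,0,0],[0.9,-1.5,4.2,0,0,0,0],[0.9,-1.8,6.5,0,0,0,0],[0.9,-1.8,8.7,0,0,0,0],[0.9,-1.4,11,0,0,0,0],[0.9,-0.6,13.1,0,0,0,0],[0.9,0.4,15.1,0,0,0,0],[0.9,1.7,16.9,0,0,0,0],[0.9,1.7,16.9,0,0,0,0]]]' 30
python3 -c "
from h import *
plan(.4705,.032,.277)"
```

```text
time: 46.92
tool_pos: [0.3951, 0.077, 0.2789]
tcp_rot: [3.141, -0.003, -0.003]
wrist_force: [-1.4, -2.2, -5.1]
width: 0.146
t 46.92 pos [0.3951 0.077  0.2789] rot [ 3.1409 -0.0029 -0.0034] F [-1.437  -2.2083 -5.1276] w 0.146
SHIFT [7.55 4.49 0.17] TURN [ 0.0007  0.0021 -0.0019]
```

```bash
python3 -m jog '[[[0.9,1.6,1.6,0,0,0,0],[0.9,3.4,3,0,0,0,0],[0.9,5.4,3.9,0,0,0,0],[0.9,6.9,4.4,0,0,0,0],[0.9,7.6,4.6,0,0,0,0],[0.9,7.7,4.6,0,0,0,0],[0.9,7.7,4.6,0,0,0,0]]]' 30
python3 -c "
from h import *
plan(.4705,.032,.277)"
```

```text
time: 47.8
tool_pos: [0.4706, 0.0327, 0.279]
tcp_rot: [-3.139, 0.002, 0.013]
wrist_force: [-14.1, 3.0, 7.7]
width: 0.151
t 47.8 pos [0.4706 0.0327 0.279 ] rot [-3.1394  0.0019  0.0135] F [-14.1131   3.021    7.7359] w 0.151
SHIFT [-0.    0.07  0.2 ] TURN [-0.0022  0.0086 -0.0012]
```

```bash
python3 -m jog '[[[0.6,0,0,0,0,0,0],[0.6,0,0,0,0,0,0],[0.6,0,0,0,0,0,0],[0.6,0,0,-4,0,0,0],[0.6,0,0,-9,0,0,0],[0.6,-1,0,-14,0,0,0],[0.6,-3,0,-14,0,0,0],[0.6,-3,0,-14,0,0,0]]]' 30
python3 - <<'E'
from h import *
plan(.44,.032,.40)
m=bot.camera_model('wrist');im=bot.read_camera('wrist'); cv2.imwrite('pics/w25.png',im[:,:,::-1])
print(proj(m,[.4705,.032,.128]))
im=bot.read_camera('scene'); crop('s',170,120,400,290,3.4,'s25.png',im)
im=bot.read_camera('top'); cv2.imwrite('pics/t25.png',im[:,:,::-1])
E
```

```text
time: 48.8
tool_pos: [0.4421, 0.0317, 0.4198]
tcp_rot: [-3.142, 0.001, -0.004]
wrist_force: [0.2, 0.3, -0.5]
width: 0.401
t 48.8 pos [0.4421 0.0317 0.4198] rot [-3.1415  0.0006 -0.0039] F [ 0.2285  0.2728 -0.4969] w 0.401
SHIFT [-0.21 -0.03  1.98] TURN [-0.     -0.0025 -0.0004]
(np.float64(278.7593996944531), np.float64(169.31940524301598))
```

View pics/w25.png

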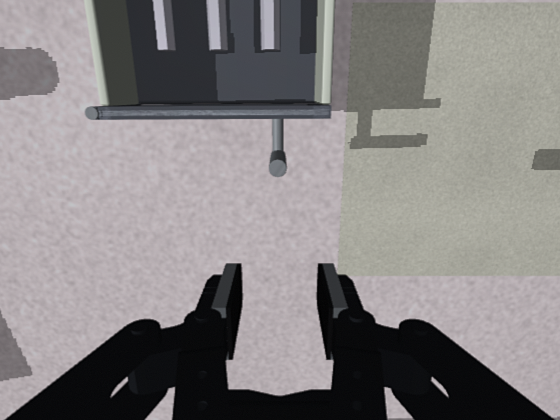

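View pics/s25.png

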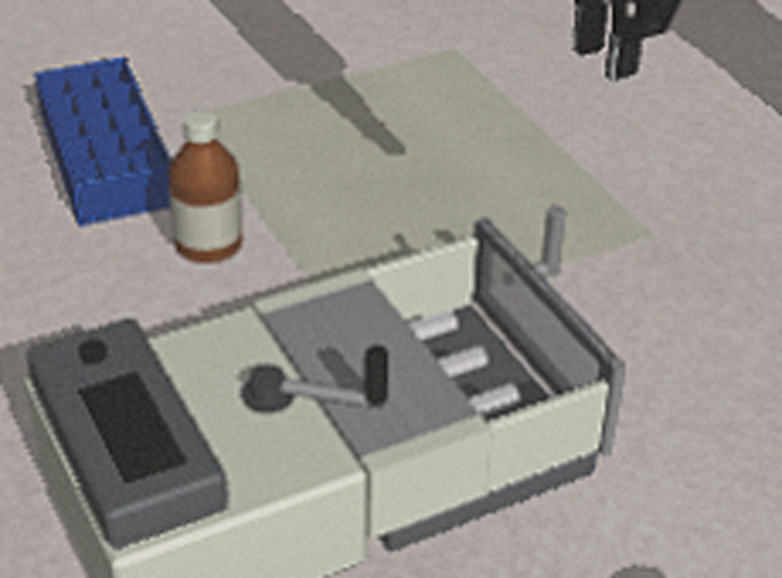

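View pics/t25.png

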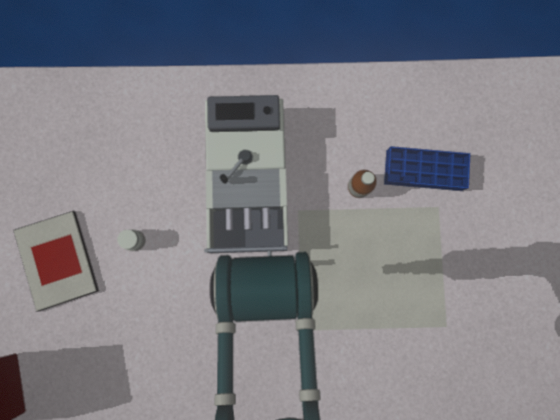

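Run:
```python
from h import *
t=bot.camera_model('top')
im=cv2.imread('pics/t25.png')[:,:,::-1]; im0=cv2.imread('pics/top0.png')[:,:,::-1]
crop('t',205,140,290,200,8,'t25c.png',im); crop('t',205,140,290,200,8,'t0c.png',im0)
for I in (im0,im):
    sub=I[165:190,210:280].astype(int).sum(2); k=sub<np.sort(sub.ravel())[25]
    v,u=np.where(k); print(np.median(u)+210,np.median(v)+165, onplane(t,np.median(u)+210,np.median(v)+165,.13))
```

```text
262.0 180.0 [0.6664 0.0444 0.13  ]
224.0 178.5 [0.672  0.1311 0.13  ]
```

View pics/t25c.png

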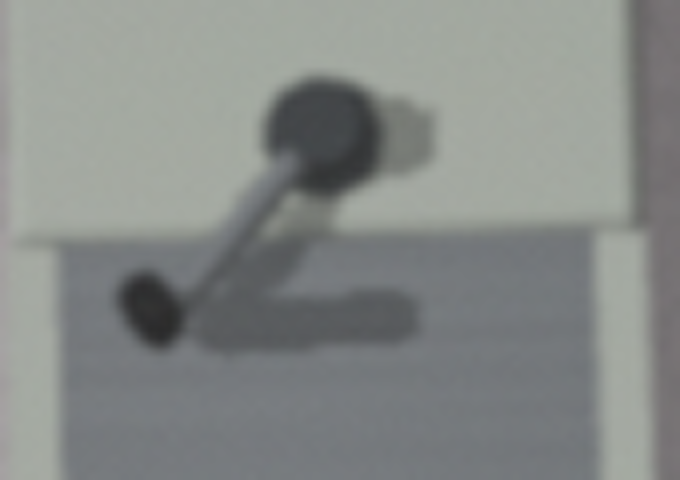

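```bash
python3 -c "
from workcell import bot
print(bot.finish_job()); s=bot.read_state(); print(s['time'],s['wrist_force'])"
```

```text
the job is handed in; nothing more can be done
None
the job is handed in; nothing more can be done
```

I opened the guard door, fed all three bars home, closed the collet lever, shut the door and handed the job in at about 49 s. The hand-in gives no verdict.

- **Door:** I swung it to about 1.8 rad by its handle. At the end it met its stop with about 14 N, and the handle's final image position matches where it started to within about 2 mm.
- **Bars:** Each was pushed until it met the depth stop, with about 11–15 N of resistance. In the last close view all three tails stood level; the one I measured sticks out about 50 mm. The second bar jammed once at the port mouth because it was tipped up by about 0.04 rad in the grip. I backed off, levelled it, and it then went in freely.
- **Lever:** I closed it until it met firm resistance (about 38 N). My first release dragged it back a few millimetres, so I gripped it again, pressed it to the stop (about 19 N) and released it there.
- **Bottle, jar and tray:** They look untouched in the final top and scene views, and the gripper was well clear of everything.

**Disagreeing check:** the pictures show the lever travelled only about 1.24–1.29 rad from where it started, not 1.4. Measured against the analyser's centre line it reads about 1.38–1.42 rad, assuming its range is symmetric about that line. Together with the firm stop felt twice, I took it as fully closed, having started at about 0.1 rad. I could not read the joint angle directly.

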